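# Unload the gauge carrier into the matching cases

## Robot

A 6-joint arm with a two-finger parallel gripper is mounted at the origin on the work surface. World frame = base frame: x ahead of the robot, y to its left, z up, the work surface at z = 0. Lengths are in mm, angles in degrees, forces in N, time in s.
With the tool pointing down it reaches from about 350 to 850 mm from the base axis. Payload 8.1 kg.
Tool frame: the origin (TCP) lies at the very end of the fingers, on their centre line; the grasp point (between the pads) lies 19 mm behind it (r.grasp_offset is the distance from the TCP to the grasp point, in mm); z points along the fingers, y is the line along which they close (so a half turn about z gives the same grasp; the last joint's range is limited). The gripper opens to 85 mm and grips with 20 to 120 N. Pads are 22 mm wide; open, the fingers measure 114 mm over their backs; the gripper's body (76 mm by 85 mm) begins 54 mm behind the grasp point. The pads swing forward as they close: fully open they stand 13 mm farther back than shut.
Start: joints at [-70.898, 7.471, 85.268, -0, 87.261, -4.893], TCP at [244.019, -548.143, 231.292] pointing down, gripper open.
Joint ranges: [-169.43, 169.43], [-51.17, 129.36], [1.28, 143.12], [-76.62, 256.62], [0, 156.53], [-152.29, 152.29]. Speed limits (degrees/s): [136.94, 136.94, 159.86, 180, 180, 180].

## Interface

Orientations are given as [roll, pitch, yaw] about the fixed x, y, z axes, in that order (R = Rz(yaw) Ry(pitch) Rx(roll)).
In Python, from bench import r gives the robot as it stands.
- The arm moves only by the tool carry_out, never from a script. Its argument "commands" is a list of rows, each an object with "jaw": the finger opening in m, from 0 to 0.0854; "translation": the shift along the tool's x, y, z in m, a list of three; "spin": the turn about the tool's z in rad. A call has exactly 8 rows; each row shifts and turns the commanded pose from where the row before left it, along the tool's axes as they then stand; what a row does not reach is not made up. A row lasts 1/12 s, in which the tool goes at most 41.7 mm and 7.16 degrees, less where a joint would pass 70% of its speed; a pose out of reach is approached as far as the arm can. A call is refused whole if a number of a shift passes 0.0417 or a number of a turn 0.125, either way. A call with a gripper value outside its range is refused whole. The fingers move at their own pace and stop on an object; "squeeze" is the grip in N (left out, the last holds). Time passes only in rows, so rows that do not move let the fingers close, or fill a call up. It gives the time, the measured TCP pose, the force, the opening and the grip force at its end, in the units of the state.
- r.sense(): the state, without advancing time (a new reading comes with each control period).
- r.snapshot(name): name is "scene" or "top" or "wrist"; returns a dict with "pixels" (384x512x3 uint8, blue, green, red), "K" (3x3 intrinsics, pixels), "extrinsics" (4x4, takes a point from camera to world coordinates). Camera axes: x right, y down, z forward; pixel columns grow to the right and rows downward; lengths in mm; the calibration is good to about 2 mm. A picture is of the moment at which its call begins. There is no depth.
- r.hand_in(): hands the job in; it is judged then, once.
Trained networks look in a picture, given as the dict that the camera call returned (one of the last four; its "shot" number tells which), for a name from the list of things; names that differ only in an ending like _2 or _b are one class to them, and where a whole thing is asked for, a point or a joint stands for the part that bears it (a point fixed in the world has none). Each returns a list of dicts, best first, with "score" (0 to 1); they miss things now and then, are a little off and sometimes report something else, mostly with a low value. They report only what shows in the picture. A call takes as long as a camera call. They do not tell look-alikes from the thing itself.
- r.spot_in(picture, target): "xy" ([column, row] in pixels, amid what is visible of it).
- r.regions_of(picture, target): "pixels" (384x512 bool, what is visible of it) and "xy" ([column, row] in pixels, amid what is visible of it).
- r.landmark_of(picture, target): "xy" ([column, row] in pixels: a listed point, or the origin of a listed thing).
The state is a dict: "time": time; "joint_pos": joint angles; "qd": joint speeds; "joint_efforts": joint torques, N m; "tool_pos": TCP position; "tcp_rot": TCP orientation; "ft_force": force on the tool from outside, world axes, zero at the start; "wrist_torque": the same for the moment, N m; "finger_gap": finger opening in mm; "grip_force": force on a finger pad.
Only numpy, scipy, OpenCV 4.12 (cv2) and the standard library are available. Lean on these libraries where they do the work, as an engineer would, in place of code of your own. Each camera call takes 0.05 s, during which the arm holds its last target. There are 200 camera calls.

## Task

First lift the retaining bar out of the blue carrier's two brackets and lay it, centred, in the two orange brackets of the bar rest, while the rods all stay in the carrier. Then lay each of the three coloured plug gauges in the foam grooves of the case marked with its own colour, setting it down rather than dropping it. Leave the black tool lying where it is in the carrier.

Things in the scene. Friction and masses are not known exactly. Their poses are not given: they have to be found in the camera images.
- red_gauge: Red plug gauge: round rod, 18 mm diameter, 120 mm long, about 140 g; middle 70 mm red, both ends bright aluminium. Origin at its centre on the axis; x along the rod; both ends alike. Starts lying in one of the carrier's four grooves, axis 32 mm above the bench. Grip it across the middle from above.
- yellow_gauge: Yellow plug gauge: round rod, 18 mm diameter, 120 mm long, about 140 g; middle 70 mm yellow, both ends bright aluminium. Origin at its centre on the axis; x along the rod; both ends alike. Starts lying in one of the carrier's four grooves, axis 32 mm above the bench. Grip it across the middle from above.
- green_gauge: Green plug gauge: round rod, 18 mm diameter, 120 mm long, about 140 g; middle 70 mm green, both ends bright aluminium. Origin at its centre on the axis; x along the rod; both ends alike. Starts lying in one of the carrier's four grooves, axis 32 mm above the bench. Grip it across the middle from above.
- black_tool: Black tool: rod of the same size, weight and origin as the gauges (18 x 120 mm) but black all over; it lies in one of the carrier's grooves and stays there.
- red_case: Black case bottom, red strips on its long rims, red patches on its foam; 160 x 92 mm, fixed. Origin at underside centre, on the bench; x along it. Foam end blocks (x 40-71 mm either way, 42 mm high) have a V groove along x, 45 mm wide at top, 19 mm up at bottom; end walls beyond. Home: gauge in both, axis 31.7 mm up, within 11 mm of centre. Middle open for fingers, floor 3, rims 12 mm up.
- yellow_case: Black case bottom, yellow strips on its long rims, yellow patches on its foam; 160 x 92 mm, fixed. Origin at underside centre, on the bench; x along it. Foam end blocks (x 40-71 mm either way, 42 mm high) have a V groove along x, 45 mm wide at top, 19 mm up at bottom; end walls beyond. Home: gauge in both, axis 31.7 mm up, within 11 mm of centre. Middle open for fingers, floor 3, rims 12 mm up.
- green_case: Black case bottom, green strips on its long rims, green patches on its foam; 160 x 92 mm, fixed. Origin at underside centre, on the bench; x along it. Foam end blocks (x 40-71 mm either way, 42 mm high) have a V groove along x, 45 mm wide at top, 19 mm up at bottom; end walls beyond. Home: gauge in both, axis 31.7 mm up, within 11 mm of centre. Middle open for fingers, floor 3, rims 12 mm up.
- carrier: Blue carrier, 160 (x) by 280 mm (y), fixed; origin at underside centre, on the bench. Four V grooves along x at y = -72, -24, 24, 72 mm, in blocks at x 40-71 mm either way, ridges 42 mm high; middle open down to 6 mm. At y = 130 and -130 mm, x = 0, a steel bracket open at the top: floor 46 mm up, prongs 26 mm apart in x, up to 66 mm. The bar lies in both, along y, 5 mm above the rods.
- bar: Retaining bar: aluminium, 14 x 14 mm, 300 mm long, about 220 g, with a black grip block on its middle, 18 mm wide (x), 44 mm long (y), from 14 to 44 mm above the origin. Origin at the middle of its underside; y along the bar, z up. Take the block across its 18 mm from above; end for end it is the same.
- bar_rest: Bar rest: white plate 60 x 280 mm with two orange open brackets, fixed. Origin at underside centre, on the bench; y along the rest, z up. Brackets at y = 130 and -130 mm: floor 22 mm up, prongs 34 mm apart in x, up to 46 mm. The bar lies home in both, along y, underside 22 mm up, its middle within 20 mm of the rest's middle.
Things that resemble listed ones, but are neither listed nor needed, are in the scene too. What is shaped like the green_case but pink is not meant.

How it is judged (in metres and radians):
On the way:
1. the bar lies home in the bar rest, let go, with all four rods still in the carrier (x of bar in the frame of bar_rest between -0.013 and 0.013 m and y of bar in the frame of bar_rest between -0.02 and 0.02 m and z of bar in the frame of bar_rest between 0.016 and 0.028 m and angle between the x axis of bar and the x axis of bar_rest, either way round below 0.1 rad and z of red_gauge in the frame of carrier between 0.024 and 0.042 m and x of red_gauge in the frame of carrier between -0.02 and 0.02 m and y of red_gauge in the frame of carrier between -0.09 and 0.09 m and z of yellow_gauge in the frame of carrier between 0.024 and 0.042 m and x of yellow_gauge in the frame of carrier between -0.02 and 0.02 m and y of yellow_gauge in the frame of carrier between -0.09 and 0.09 m and z of green_gauge in the frame of carrier between 0.024 and 0.042 m and x of green_gauge in the frame of carrier between -0.02 and 0.02 m and y of green_gauge in the frame of carrier between -0.09 and 0.09 m and z of black_tool in the frame of carrier between 0.024 and 0.042 m and x of black_tool in the frame of carrier between -0.02 and 0.02 m and y of black_tool in the frame of carrier between -0.09 and 0.09 m and contact force between the fingers and bar below 0.1 N), for 0.2 s.
At the end, for the whole second after the job is handed in: Bar in both brackets of the rest (within 13 mm across, 20 along, 6 in height, 0.1 rad); each coloured gauge at rest in both grooves of its own colour's case (within 14 mm along, 8 across, 5 in height, 0.1 rad); black tool in its groove, within 20 mm of its start (x of bar in the frame of bar_rest between -0.013 and 0.013 m and y of bar in the frame of bar_rest between -0.02 and 0.02 m and z of bar in the frame of bar_rest between 0.016 and 0.028 m and angle between the x axis of bar and the x axis of bar_rest, either way round below 0.1 rad and linear speed of each of bar, red_gauge, yellow_gauge, green_gauge below 0.02 m/s and distance of black_tool from where it was at the start of the episode below 0.02 m and z of black_tool in the frame of carrier between 0.026 and 0.038 m and x of red_gauge in the frame of red_case between -0.014 and 0.014 m and y of red_gauge in the frame of red_case between -0.008 and 0.008 m and z of red_gauge in the frame of red_case between 0.0267 and 0.0367 m and angle between the x axis of red_gauge and the x axis of red_case, either way round below 0.1 rad and x of yellow_gauge in the frame of yellow_case between -0.014 and 0.014 m and y of yellow_gauge in the frame of yellow_case between -0.008 and 0.008 m and z of yellow_gauge in the frame of yellow_case between 0.0267 and 0.0367 m and angle between the x axis of yellow_gauge and the x axis of yellow_case, either way round below 0.1 rad and x of green_gauge in the frame of green_case between -0.014 and 0.014 m and y of green_gauge in the frame of green_case between -0.008 and 0.008 m and z of green_gauge in the frame of green_case between 0.0267 and 0.0367 m and angle between the x axis of green_gauge and the x axis of green_case, either way round below 0.1 rad); the robot touches nothing.
It fails at once if a gauge is dropped (falls from more than about 4 cm above its seat) ((height (world z) of red_gauge below 0.07 m and linear speed of red_gauge above 0.8 m/s) or (height (world z) of yellow_gauge below 0.07 m and linear speed of yellow_gauge above 0.8 m/s) or (height (world z) of green_gauge below 0.07 m and linear speed of green_gauge above 0.8 m/s)).
It fails at once if the black tool is moved from its place (by more than 30 mm) (distance of black_tool from where it was at the start of the episode above 0.03 m).
It also fails if it takes over 102 s, if anything falls off the work surface, if the arm or the gripper's body presses on something with over 40 N, if the wrist force passes 120 N, or if a joint passes its speed limit or range.

## Working session

There is one attempt and no reset: what is moved stays moved. The work goes in short steps, Python scripts to look and compute and a tool call to move; the robot and the scene stay as the last step left them, time stands still between calls to the robot, and variables do not carry over. Pictures are saved under pics/ and viewed, at most 14 in all, crops included, and the job is handed in when it is done.

Besides the shell and the picture viewer there is one more tool, called after "Emit:" as name(argument=value, ...), one argument or row to a line, values as JSON. carry_out: Moves the arm, as the interface text tells. Its arguments: {"type":"object","properties":{"commands":{"type":"array","items":{"type":"object","properties":{"jaw":{"type":"number"},"translation":{"type":"array","items":{"type":"number"}},"spin":{"type":"number"}}}},"squeeze":{"type":"number"}},"required":["commands"]}

```bash
mkdir -p pics; python3 - <<'E'
from bench import r
import cv2,numpy as np
for n in ["top","scene"]:
    p=r.snapshot(n); cv2.imwrite(f"pics/{n}1.png",p["pixels"])
    print(n,np.round(p["K"],1).tolist(),np.round(p["extrinsics"],3).tolist())
    for t in ["red_gauge","yellow_gauge","green_gauge","black_tool","red_case","yellow_case","green_case","carrier","bar","bar_rest"]:
        try: print(t,[(round(d["score"],2),np.round(d["xy"],1).tolist()) for d in r.landmark_of(p,t)][:3])
        except Exception as e: print(t,e)
s=r.sense(); print(s["tool_pos"],s["tcp_rot"],s["time"])
E
```

```text
top [[479.1, 0.0, 255.6], [0.0, 479.1, 194.5], [0.0, 0.0, 1.0]] [[0.027, -0.994, 0.106, 241.83], [-1.0, -0.026, 0.011, -106.124], [-0.008, -0.106, -0.994, 1628.635], [0.0, 0.0, 0.0, 1.0]]
red_gauge [(0.71, [167.6, 133.9]), (0.38, [152.8, 129.9])]
yellow_gauge [(0.64, [180.5, 135.2]), (0.34, [280.3, 126.9])]
green_gauge [(0.49, [194.2, 129.1])]
black_tool [(0.74, [151.3, 131.9])]
red_case [(0.93, [307.4, 193.2])]
yellow_case [(0.91, [282.2, 131.6])]
green_case [(0.83, [375.5, 225.6]), (0.65, [319.8, 269.1]), (0.59, [144.8, 242.5])]
carrier []
bar [(0.71, [175.3, 133.6])]
bar_rest [(0.69, [166.1, 188.1])]
scene [[352.5, 0.0, 254.1], [0.0, 352.5, 198.7], [0.0, 0.0, 1.0]] [[-0.61, 0.667, -0.428, 810.466], [0.793, 0.509, -0.335, 218.055], [-0.006, -0.544, -0.839, 862.211], [0.0, 0.0, 0.0, 1.0]]
red_gauge [(0.74, [311.2, 338.6])]
yellow_gauge [(0.84, [295.0, 326.7])]
green_gauge [(0.72, [273.5, 320.5])]
black_tool [(0.9, [329.8, 359.0])]
red_case [(0.55, [199.6, 183.7])]
yellow_case [(0.72, [172.3, 261.2]), (0.17, [300.1, 339.0])]
green_case [(0.8, [173.4, 129.4]), (0.69, [247.8, 131.3]), (0.63, [399.4, 245.2])]
carrier [(0.57, [296.9, 339.5]), (0.22, [345.1, 280.5])]
bar [(0.89, [299.5, 330.8]), (0.34, [298.4, 339.5])]
bar_rest [(0.96, [347.2, 282.0])]
[ 244.02004998 -548.15414638  231.32781302] [ 1.79997959e+02 -4.25072399e-04  2.39934686e+01] 1.1
```

```bash
python3 - <<'E'
import cv2
a=cv2.imread("pics/top1.png"); cv2.imwrite("pics/top1c.png",cv2.resize(a[80:300,120:413],(800,600),interpolation=cv2.INTER_CUBIC))
b=cv2.imread("pics/scene1.png"); cv2.imwrite("pics/scene1c.png",cv2.resize(b,(800,600),interpolation=cv2.INTER_CUBIC))
E
```

```text
(no output)
```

View pics/top1c.png

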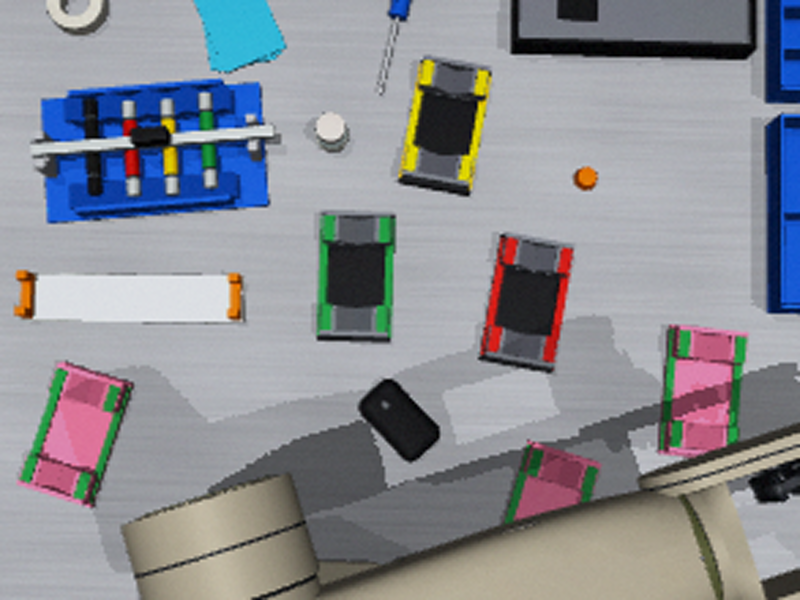

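View pics/scene1c.png

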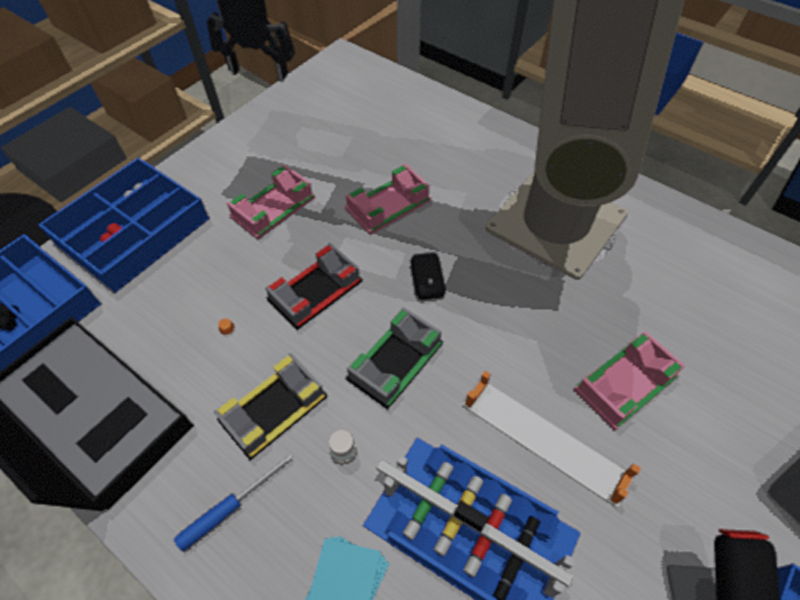

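The top view shows the carrier at about (177,133), the rest at (167,188) and the green, red and yellow cases at (250,181), (313,190) and (283,126). The pink look-alikes stand elsewhere. Next I fit the poses from silhouettes.

```bash
cat > fit.py <<'E'
import cv2,numpy as np
from scipy.optimize import minimize
def proj(p,X):
    E=np.asarray(p["extrinsics"]);c=(np.asarray(X,float)-E[:3,3])@E[:3,:3];q=c@np.asarray(p["K"]).T
    return q[:,:2]/q[:,2:]
def ray(p,xy,z):
    E=np.asarray(p["extrinsics"]);d=E[:3,:3]@np.linalg.solve(p["K"],[xy[0],xy[1],1.]);o=E[:3,3]
    return o+d*(z-o[2])/d[2]
def place(pose,X):
    x,y,a=pose;c,s=np.cos(a),np.sin(a);X=np.asarray(X,float)
    return np.c_[x+c*X[:,0]-s*X[:,1],y+s*X[:,0]+c*X[:,1],X[:,2]]
def box(x0,x1,y0,y1,z0,z1): return np.array([[a,b,c] for a in(x0,x1) for b in(y0,y1) for c in(z0,z1)],float)
def sil(p,pose,parts,S=8):
    m=np.zeros((384*2,512*2),np.uint8)
    for b in parts:
        h=cv2.convexHull((proj(p,place(pose,b))*2+.5).astype(np.float32))
        cv2.fillConvexPoly(m,np.round(h*16).astype(np.int32),255,cv2.LINE_AA,4)
    return cv2.resize(m,(512,384),interpolation=cv2.INTER_AREA)/255.
def fit(views,parts,pose0):
    def cost(v):
        pose=(v[0],v[1],v[2]/100); return sum(np.abs(sil(p,pose,parts)-m).sum()/m.sum() for p,m in views)
    best=None
    for d in(-10,0,10):
        s=minimize(cost,[pose0[0],pose0[1],pose0[2]*100+d],method="Nelder-Mead",options=dict(initial_simplex=np.array([pose0[0],pose0[1],pose0[2]*100+d])+np.array([[0,0,0],[15,0,0],[0,15,0],[0,0,12]]),xatol=.1,fatol=1e-4))
        if best is None or s.fun<best.fun: best=s
    return best.x[0],best.x[1],best.x[2]/100,best.fun
E
cat > m1.py <<'E'
from bench import r
from fit import *
T=r.snapshot("top");S=r.snapshot("scene")
case=[box(-80,80,-46,46,0,12),box(40,80,-46,46,0,42),box(-80,-40,-46,46,0,42)]
case2=[box(-80,80,-46,46,0,12),box(40,71,-46,46,0,42),box(-71,-40,-46,46,0,42)]
def near(P,n,w):
    R=[d for d in r.regions_of(P,n)]
    R=[d for d in R if np.hypot(*(np.array(d["xy"])-w))<35]
    return R[0]["pixels"].astype(float) if R else None
for n,w in dict(red_case=(313,190),yellow_case=(283,126),green_case=(250,181)).items():
    g=ray(T,w,15);ws=proj(S,[g])[0]
    mt=near(T,n,w);ms=near(S,n,ws)
    for nm,v in(("T",[(T,mt)]),("TS",[(T,mt),(S,ms)])):
        if any(m is None for _,m in v): print(n,nm,"none",ws);continue
        print(n,nm,[np.round(fit(v,c,(g[0],g[1],-.05)),3).tolist() for c in(case,case2)])
# orange brackets
for P,nm,roi in((T,"T",(120,170,215,205)),(S,"S",(290,230,420,330))):
    h=cv2.cvtColor(P["pixels"],cv2.COLOR_BGR2HSV);m=cv2.inRange(h,(5,150,100),(20,255,255))
    k,_,st,ce=cv2.connectedComponentsWithStats(m)
    for i in range(1,k):
        x,y=ce[i]
        if st[i,4]>8 and roi[0]<x<roi[2] and roi[1]<y<roi[3]: print("orange",nm,ce[i].round(1),st[i].tolist(),ray(P,ce[i],34).round(1))
for P,nm in((T,"T"),(S,"S")):
    for n in("bar","carrier","bar_rest"):
        for d in r.regions_of(P,n)[:2]:
            q=d["pixels"].astype(np.uint8);c=cv2.minAreaRect(cv2.findNonZero(q))
            print(n,nm,d["score"],np.round(d["xy"],1),q.sum(),c)
            if n=="bar": print(ray(P,d["xy"],57).round(1))
h=cv2.cvtColor(T["pixels"],cv2.COLOR_BGR2HSV);m=cv2.inRange(h,(105,150,50),(130,255,255));m[:, :125]=0;m[:,225:]=0;m[:100]=0;m[165:]=0
hull=cv2.convexHull(cv2.findNonZero(m));mm=cv2.fillConvexPoly(np.zeros_like(m),hull,1).astype(float)
g=ray(T,(177,134),15)
car=[cv2.convexHull(np.float32([[0,0]])) ]
def parts(h): return [np.vstack([box(-80,80,-140,140,0,6),box(-80,80,-110,110,0,h)])]
print("carrier",[np.round(fit([(T,mm)],parts(hh),(g[0],g[1],.05)),3).tolist() for hh in(6,42)],g)
E
python3 m1.py
```

```text
red_case T [[430.372, -280.67, -0.171, 0.085], [433.305, -281.087, -0.164, 0.068]]
red_case TS [[429.68, -280.417, -0.182, 0.201], [428.928, -280.193, -0.186, 0.197]]
yellow_case T [[654.161, -175.19, -0.154, 0.049], [657.474, -175.596, -0.147, 0.054]]
yellow_case TS [[653.361, -174.185, -0.158, 0.174], [652.47, -173.944, -0.15, 0.196]]
green_case T [[459.447, -67.603, -0.002, 0.081], [462.357, -67.482, -0.006, 0.061]]
green_case TS [[458.068, -66.09, 0.002, 0.164], [458.827, -65.983, 0.004, 0.196]]
orange T [128.6 187.3] [125, 179, 7, 17, 68] [425.1 339.   34. ]
orange T [205.6 188. ] [204, 180, 4, 17, 55] [429.7  79.8  34. ]
orange S [310.5 239.9] [309, 238, 4, 5, 15] [400.4  81.6  34. ]
orange S [304.8 249.9] [299, 244, 12, 12, 56] [433.5  85.3  34. ]
orange S [405.9 299.7] [403, 298, 6, 5, 21] [396.1 344.2  34. ]
orange S [398.6 310.2] [394, 303, 10, 15, 80] [429.2 341.2  34. ]
bar T 0.76 [174.9 132.3] 519 ((175.3646697998047, 130.0510711669922), (8.410300254821777, 89.34038543701172), 86.02750396728516)
[612.  187.4  57. ]
carrier T 0.77 [175.4 140.9] 2719 ((174.56277465820312, 134.03497314453125), (48.40535354614258, 83.81224060058594), 85.42607879638672)
bar_rest T 0.97 [166.2 190.2] 1339 ((168.0, 188.5), (17.0, 82.0), 90.0)
bar S 0.64 [304.  329.4] 1296 ((304.9067077636719, 332.5145263671875), (143.72991943359375, 13.302168846130371), 31.399459838867188)
[604.4 191.6  57. ]
carrier S 0.79 [299.1 337.5] 6453 ((305.0152282714844, 340.3212585449219), (134.63055419921875, 77.00294494628906), 29.898902893066406)
bar_rest S 0.78 [352.9 283.8] 2731 ((353.10345458984375, 280.2413635253906), (120.39742279052734, 29.13428497314453), 33.11134338378906)
carrier [[615.241, 192.817, 0.108, 0.047], [612.703, 192.685, 0.105, 0.03]] [616.11627319 187.7363745   15.        ]
```

```bash
cat > plan.py <<'E'
import numpy as np,sys
from bench import r
def plan(x,y,z,yaw,n,start=None):
    s=r.sense(); p=np.array(s["tool_pos"],float); a=np.radians(s["tcp_rot"][2])
    if start is not None: p=np.array(start[:3],float);a=np.radians(start[3])
    d=np.array([x,y,z])-p; da=(np.radians(yaw)-a+np.pi)%(2*np.pi)-np.pi
    print("from",p.round(1),np.degrees(a).round(2),"d",d.round(1),"dyaw",np.degrees(da).round(1),"t",s["time"])
    for i in range(n):
        b=a+da*i/n; c,si=np.cos(b),np.sin(b); w=d/n
        t=np.array([c*w[0]+si*w[1], si*w[0]-c*w[1], -w[2]])/1000
        print(np.round(t,4).tolist(),"spin",round(-da/n,4))
if __name__=="__main__": 
    v=[float(k) for k in sys.argv[1:]]; plan(*v[:4],int(v[4]),v[5:] or None)
E
python3 plan.py 612 190 231 95 24; python3 -c "
from bench import r;import numpy as np
p=r.snapshot('wrist');print(np.round(p['K'],1).tolist(),np.round(p['extrinsics'],3).tolist())"
```

```text
from [ 244.  -548.2  231.3] 23.99 d [ 3.680e+02  7.382e+02 -3.000e-01] dyaw 71.0 t 1.8
[0.0265, -0.0219, 0.0] spin -0.0516
[0.0276, -0.0205, 0.0] spin -0.0516
[0.0286, -0.019, 0.0] spin -0.0516
[0.0296, -0.0175, 0.0] spin -0.0516
[0.0304, -0.016, 0.0] spin -0.0516
[0.0312, -0.0144, 0.0] spin -0.0516
[0.0319, -0.0127, 0.0] spin -0.0516
[0.0325, -0.0111, 0.0] spin -0.0516
[0.0331, -0.0094, 0.0] spin -0.0516
[0.0335, -0.0077, 0.0] spin -0.0516
[0.0339, -0.0059, 0.0] spin -0.0516
[0.0341, -0.0042, 0.0] spin -0.0516
[0.0343, -0.0024, 0.0] spin -0.0516
[0.0344, -0.0006, 0.0] spin -0.0516
[0.0343, 0.0011, 0.0] spin -0.0516
[0.0342, 0.0029, 0.0] spin -0.0516
[0.034, 0.0047, 0.0] spin -0.0516
[0.0338, 0.0064, 0.0] spin -0.0516
[0.0334, 0.0082, 0.0] spin -0.0516
[0.0329, 0.0099, 0.0] spin -0.0516
[0.0324, 0.0116, 0.0] spin -0.0516
[0.0317, 0.0132, 0.0] spin -0.0516
[0.031, 0.0148, 0.0] spin -0.0516
[0.0302, 0.0164, 0.0] spin -0.0516
[[336.0, 0.0, 257.6], [0.0, 336.0, 190.3], [0.0, 0.0, 1.0]] [[0.407, -0.868, -0.285, 317.824], [-0.914, -0.386, -0.127, -515.564], [-0.0, 0.312, -0.95, 373.159], [0.0, 0.0, 0.0, 1.0]]
```

Emit:
carry_out(
  commands=[
    {"jaw":0.085,"translation":[0.0265,-0.022,0],"spin":-0.05},
    {"jaw":0.085,"translation":[0.0275,-0.0205,0],"spin":-0.05},
    {"jaw":0.085,"translation":[0.0285,-0.019,0],"spin":-0.05},
    {"jaw":0.085,"translation":[0.0295,-0.0175,0],"spin":-0.05},
    {"jaw":0.085,"translation":[0.0305,-0.016,0],"spin":-0.05},
    {"jaw":0.085,"translation":[0.031,-0.0145,0],"spin":-0.05},
    {"jaw":0.085,"translation":[0.032,-0.0125,0],"spin":-0.05},
    {"jaw":0.085,"translation":[0.0325,-0.011,0],"spin":-0.05},
  ],
)

```text
time: 2.52
tool_pos: [368.2, -301.5, 231.5]
tcp_rot: [180.0, -0.0, 47.0]
ft_force: [1.3, 0.1, -0.1]
finger_gap: 85.0
grip_force: 0.0
```

Emit:
carry_out(
  commands=[
    {"jaw":0.085,"translation":[0.033,-0.0095,0],"spin":-0.05},
    {"jaw":0.085,"translation":[0.0335,-0.0075,0],"spin":-0.05},
    {"jaw":0.085,"translation":[0.034,-0.006,0],"spin":-0.05},
    {"jaw":0.085,"translation":[0.034,-0.004,0],"spin":-0.05},
    {"jaw":0.085,"translation":[0.0345,-0.0025,0],"spin":-0.05},
    {"jaw":0.085,"translation":[0.0345,-0.0005,0],"spin":-0.05},
    {"jaw":0.085,"translation":[0.0345,0.001,0],"spin":-0.05},
    {"jaw":0.085,"translation":[0.034,0.003,0],"spin":-0.05},
  ],
)

```text
time: 3.18
tool_pos: [495.9, -57.4, 231.6]
tcp_rot: [180.0, -0.0, 70.0]
ft_force: [0.3, -1.2, 0.6]
finger_gap: 85.0
grip_force: 0.0
```

Emit:
carry_out(
  commands=[
    {"jaw":0.085,"translation":[0.034,0.0045,0],"spin":-0.05},
    {"jaw":0.085,"translation":[0.034,0.0065,0],"spin":-0.05},
    {"jaw":0.085,"translation":[0.0335,0.008,0],"spin":-0.05},
    {"jaw":0.085,"translation":[0.033,0.01,0],"spin":-0.05},
    {"jaw":0.085,"translation":[0.0325,0.0115,0],"spin":-0.05},
    {"jaw":0.085,"translation":[0.0315,0.013,0],"spin":-0.05},
    {"jaw":0.085,"translation":[0.031,0.015,0],"spin":-0.05},
    {"jaw":0.085,"translation":[0.03,0.016,0],"spin":-0.05},
  ],
)

```text
time: 3.85
tool_pos: [625.7, 184.8, 231.2]
tcp_rot: [180.0, 0.0, 92.9]
ft_force: [0.6, -0.9, -0.3]
finger_gap: 85.1
grip_force: 0.0
```

```bash
python3 - <<'E'
from bench import r
from fit import *
p=r.snapshot("wrist");s=r.sense();print(s["time"],s["tool_pos"],s["tcp_rot"])
cv2.imwrite("pics/w1.png",p["pixels"])
for n,z in (("bar",57),("carrier",0),("red_gauge",32),("yellow_gauge",32),("green_gauge",32),("black_tool",32)):
    for f in("landmark_of","regions_of"):
        for d in getattr(r,f)(p,n)[:2]: print(n,f,round(d["score"],2),np.round(d["xy"],1),ray(p,d["xy"],46 if (n=="bar" and f=="landmark_of") else z).round(1))
E
```

```text
3.9 [626.77707565 190.05986381 229.90028137] [-1.79998174e+02 -1.64847817e-01  9.32835162e+01]
bar landmark_of 0.87 [247.9 161.1] [616.6 187.6  46. ]
bar regions_of 0.87 [245.9 145.2] [614.2 205.5  57. ]
carrier landmark_of 0.58 [249.2 141.6] [616.3 199.    0. ]
carrier landmark_of 0.53 [246.6  76.8] [610.7 267.3   0. ]
carrier regions_of 0.64 [238.4 113.7] [603.3 228.9   0. ]
red_gauge landmark_of 0.87 [247.5 128.7] [614.5 217.6  32. ]
red_gauge regions_of 0.7 [240.2 126.8] [607.1 219.2  32. ]
yellow_gauge landmark_of 0.69 [245.3 172.2] [614.1 172.2  32. ]
yellow_gauge regions_of 0.66 [233.  174.6] [601.3 168.9  32. ]
green_gauge landmark_of 0.96 [254.4 214.3] [625.9 125.1  32. ]
green_gauge regions_of 0.92 [258.6 213.5] [630.4 126.2  32. ]
black_tool landmark_of 0.7 [247.2  78.8] [612.3 265.3  32. ]
black_tool regions_of 0.7 [259.7 212.4] [631.6 127.6  32. ]
black_tool regions_of 0.57 [255.8  77.5] [620.5 266.9  32. ]
```

View pics/w1.png

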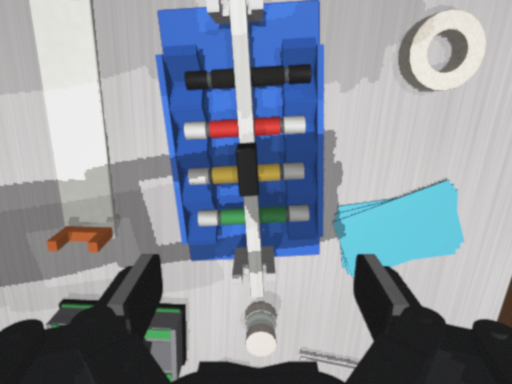

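```bash
python3 - <<'E'
from bench import r
from fit import *
p=r.snapshot("wrist");im=p["pixels"].astype(int)
s=r.sense();print(s["time"],s["tool_pos"],s["tcp_rot"])
g=im.max(2);sat=g-im.min(2)
m=((g<60)).astype(np.uint8);m[:140]=0;m[200:]=0;m[:,:228]=0;m[:,268:]=0
k,l,st,ce=cv2.connectedComponentsWithStats(m);i=1+st[1:,4].argmax();print("block",st[i],ce[i])
for c in [(st[i,0],st[i,1]),(st[i,0]+st[i,2],st[i,1]+st[i,3])]: print(ray(p,c,90).round(1))
print("ctr",ray(p,ce[i],88).round(1))
P=[]
for row in list(range(24,60,3))+list(range(100,118,3))+list(range(228,246,3)):
    c=np.where((sat[row,225:270]<40)&(g[row,225:270]>150))[0]+225
    if len(c): P.append([(c.min()+c.max()+1)/2,row]);w=np.ptp(c)+1; print(row,c.min(),c.max(),end="; ")
W=np.array([ray(p,q,60) for q in P]);f=np.polyfit(W[:,1],W[:,0],1);print("\nslope",f, "yaw(x axis) deg",-np.degrees(np.arctan(f[0])),"x at 188",np.polyval(f,188),np.polyval(f,192))
E
```

```text
4.55 [625.11294078 182.60627663 231.58483517] [ 1.79980219e+02 -4.10694594e-03  9.27102073e+01]
block [237 141  22  52 959] [247.94369135 166.47549531]
[606.9 212.6  90. ]
[627.8 167.   90. ]
ctr [617.  190.3  88. ]
24 231 247; 27 231 247; 30 232 247; 33 232 247; 36 232 247; 39 232 247; 42 233 248; 45 233 248; 48 233 248; 51 233 248; 54 234 248; 57 234 249; 100 237 251; 103 237 252; 106 238 252; 109 238 252; 112 238 253; 115 238 252; 228 247 258; 231 247 259; 234 247 259; 237 248 259; 240 248 259; 243 248 260; 
slope [-1.05229301e-01  6.36948683e+02] yaw(x axis) deg 6.007087348604434 x at 188 617.1655747332499 616.7446575295083
```

```bash
python3 plan.py 617 190 100 96 6
```

```text
from [625.1 182.6 231.6] 92.71 d [  -8.1    7.4 -131.6] dyaw 3.3 t 4.55
[0.0013, -0.0013, 0.0219] spin -0.0096
[0.0013, -0.0013, 0.0219] spin -0.0096
[0.0013, -0.0013, 0.0219] spin -0.0096
[0.0013, -0.0013, 0.0219] spin -0.0096
[0.0013, -0.0012, 0.0219] spin -0.0096
[0.0014, -0.0012, 0.0219] spin -0.0096
```

Emit:
carry_out(
  commands=[
    {"jaw":0.06,"translation":[0.0013,-0.0013,0.022],"spin":-0.0095},
    {"jaw":0.06,"translation":[0.0013,-0.0013,0.022],"spin":-0.0095},
    {"jaw":0.06,"translation":[0.0013,-0.0013,0.022],"spin":-0.0095},
    {"jaw":0.06,"translation":[0.0013,-0.0013,0.022],"spin":-0.0095},
    {"jaw":0.06,"translation":[0.0013,-0.0013,0.022],"spin":-0.0095},
    {"jaw":0.06,"translation":[0.0013,-0.0013,0.022],"spin":-0.0095},
    {"jaw":0.06,"translation":[0,0,0.005],"spin":0},
    {"jaw":0.06,"translation":[0,0,0.005],"spin":0},
  ],
)

```text
time: 5.22
tool_pos: [615.8, 190.0, 88.0]
tcp_rot: [-179.9, 0.0, 96.0]
ft_force: [-0.3, 0.1, 0.2]
finger_gap: 60.0
grip_force: 0.0
```

```bash
python3 - <<'E'
from bench import r
from fit import *
p=r.snapshot("wrist");im=p["pixels"]
s=r.sense();print(s["time"],s["tool_pos"],s["tcp_rot"])
for q in ([617,190,90],[608,190,90],[626,190,90]): print(proj(p,[q]))
cv2.imwrite("pics/w2.png",im)
E
python3 plan.py 617 190 59 96 4
```

```text
5.2667 [616.2796931  190.04727611  88.24873156] [-1.79915650e+02  1.12981880e-02  9.59903444e+01]
[[259.21172618 259.67500805]]
[[240.1416334  257.88717115]]
[[278.21406921 261.45649336]]
from [616.3 190.   88.2] 95.99 d [  0.7  -0.  -29.2] dyaw 0.0 t 5.2667
[-0.0, 0.0002, 0.0073] spin -0.0
[-0.0, 0.0002, 0.0073] spin -0.0
[-0.0, 0.0002, 0.0073] spin -0.0
[-0.0, 0.0002, 0.0073] spin -0.0
```

View pics/w2.png

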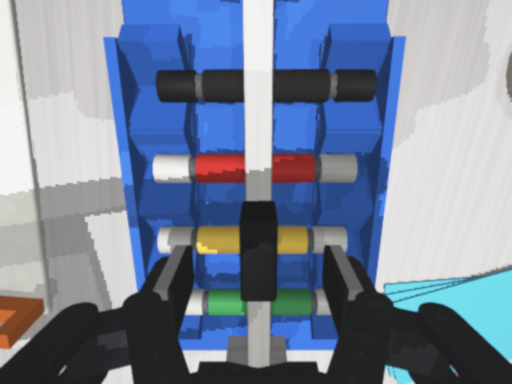

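The fingers straddle the black grip block, which runs over columns 241–276 and rows 203–300 and is centred. I lower the tool, close on it and lift.

Emit:
carry_out(
  commands=[
    {"jaw":0.06,"translation":[0,0,0.008],"spin":0},
    {"jaw":0.06,"translation":[0,0,0.008],"spin":0},
    {"jaw":0.05,"translation":[0,0,0.007],"spin":0},
    {"jaw":0.03,"translation":[0,0,0.006],"spin":0},
    {"jaw":0.01,"translation":[0,0,0],"spin":0},
    {"jaw":0.01,"translation":[0,0,0],"spin":0},
    {"jaw":0.01,"translation":[0,0,0],"spin":0},
    {"jaw":0.01,"translation":[0,0,0],"spin":0},
  ],
  squeeze=60,
)

```text
time: 5.93
tool_pos: [616.9, 190.3, 60.5]
tcp_rot: [180.0, -0.0, 96.0]
ft_force: [-0.8, 0.3, -0.8]
finger_gap: 16.7
grip_force: 59.5
```

Emit:
carry_out(
  commands=[
    {"jaw":0.01,"translation":[0,0,0],"spin":0},
    {"jaw":0.01,"translation":[0,0,-0.005],"spin":0},
    {"jaw":0.01,"translation":[0,0,-0.008],"spin":0},
    {"jaw":0.01,"translation":[0,0,-0.012],"spin":0},
    {"jaw":0.01,"translation":[0,0,-0.015],"spin":0},
    {"jaw":0.01,"translation":[0,0,-0.015],"spin":0},
    {"jaw":0.01,"translation":[0,0,-0.01],"spin":0},
    {"jaw":0.01,"translation":[0,0,-0.005],"spin":0},
  ],
)

```text
time: 6.6
tool_pos: [618.3, 190.7, 133.8]
tcp_rot: [179.7, -0.0, 96.0]
ft_force: [1.2, -0.5, -1.4]
finger_gap: 16.7
grip_force: 59.5
```

```bash
python3 - <<'E'
from bench import r
from fit import *
T=r.snapshot("top");p=r.snapshot("wrist");S=r.snapshot("scene")
s=r.sense();print(s["time"],s["tool_pos"],s["tcp_rot"],s["finger_gap"],s["ft_force"])
for P,nm,roi in((T,"T",(120,170,215,205)),(S,"S",(290,230,420,330))):
    h=cv2.cvtColor(P["pixels"],cv2.COLOR_BGR2HSV);m=cv2.inRange(h,(5,150,100),(20,255,255))
    k,_,st,ce=cv2.connectedComponentsWithStats(m)
    for i in range(1,k):
        x,y=ce[i]
        if st[i,4]>8 and roi[0]<x<roi[2] and roi[1]<y<roi[3]: print("orange",nm,ce[i].round(1),st[i].tolist(),ray(P,ce[i],34).round(1))
    h=cv2.cvtColor(P["pixels"],cv2.COLOR_BGR2GRAY)
cv2.imwrite("pics/s3.png",np.hstack([cv2.resize(S["pixels"][200:384,180:436],(512,368)),cv2.resize(T["pixels"][110:220,115:215],(288,317)).copy() if 0 else cv2.copyMakeBorder(cv2.resize(T["pixels"][110:220,115:215],(288,317)),0,51,0,0,cv2.BORDER_CONSTANT)]))
E
```

```text
6.75 [617.0982977  190.38061502 130.92740161] [ 1.79935560e+02 -9.68654906e-03  9.60161451e+01] 17.011931743874474 [ 0.22550941  0.22597201 -1.66355886]
orange T [205.3 188.1] [203, 180, 5, 17, 65] [429.3  80.9  34. ]
orange S [405.9 299.6] [403, 297, 6, 6, 22] [395.9 344.   34. ]
orange S [398.6 310.3] [395, 303, 9, 15, 79] [429.4 341.4  34. ]
```

View pics/s3.png

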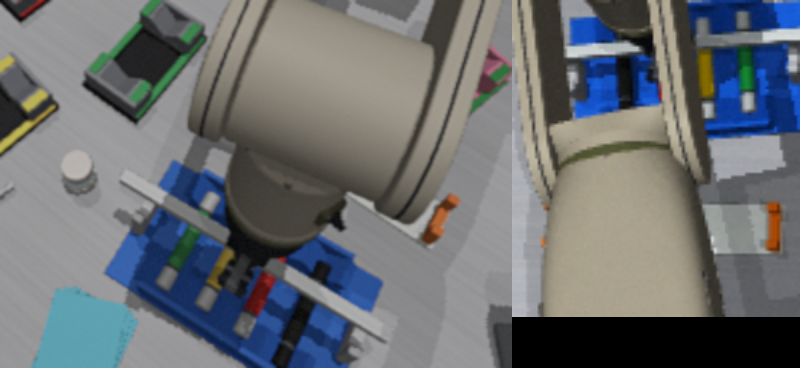

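```bash
python3 plan.py 427.5 209.5 110 91 7; python3 - <<'E'
from bench import r
from fit import *
T=r.snapshot("top")
print(ray(T,(168,188.5),5))
E
```

```text
from [617.1 190.4 130.9] 96.02 d [-189.6   19.1  -20.9] dyaw -5.0 t 6.75
[0.0056, -0.0267, 0.003] spin 0.0125
[0.0052, -0.0267, 0.003] spin 0.0125
[0.0049, -0.0268, 0.003] spin 0.0125
[0.0046, -0.0268, 0.003] spin 0.0125
[0.0042, -0.0269, 0.003] spin 0.0125
[0.0039, -0.0269, 0.003] spin 0.0125
[0.0035, -0.027, 0.003] spin 0.0125
[427.87899376 211.83328915   5.        ]
```

Emit:
carry_out(
  commands=[
    {"jaw":0.01,"translation":[0.0055,-0.0267,0],"spin":0.0125},
    {"jaw":0.01,"translation":[0.0052,-0.0267,0],"spin":0.0125},
    {"jaw":0.01,"translation":[0.005,-0.0268,0],"spin":0.0125},
    {"jaw":0.01,"translation":[0.0045,-0.0268,0.005],"spin":0.0125},
    {"jaw":0.01,"translation":[0.0042,-0.0268,0.005],"spin":0.0125},
    {"jaw":0.01,"translation":[0.004,-0.0268,0.005],"spin":0.0125},
    {"jaw":0.01,"translation":[0.0035,-0.027,0.005],"spin":0.0125},
    {"jaw":0.01,"translation":[0,0,0],"spin":0},
  ],
)

```text
time: 7.47
tool_pos: [420.7, 208.9, 106.3]
tcp_rot: [-179.5, 0.1, 91.0]
ft_force: [-1.0, -0.9, -2.6]
finger_gap: 17.2
grip_force: 59.7
```

```bash
python3 - <<'E'
from bench import r
from fit import *
T=r.snapshot("top");p=r.snapshot("wrist");s=r.sense();print(s["time"],s["tool_pos"],s["tcp_rot"],s["finger_gap"],s["ft_force"])
cv2.imwrite("pics/w4.png",p["pixels"])
h=cv2.cvtColor(p["pixels"],cv2.COLOR_BGR2HSV);m=cv2.inRange(h,(5,150,60),(20,255,255))
k,_,st,ce=cv2.connectedComponentsWithStats(m)
for i in range(1,k):
    if st[i,4]>20: print(st[i].tolist(),ce[i].round(1),ray(p,ce[i],34).round(1),[ray(p,(st[i,0]+a,ce[i][1]),46).round(1).tolist() for a in(0,st[i,2])])
E
```

```text
7.5667 [425.82639915 209.27849272 108.98000599] [-1.79886484e+02  4.25947656e-02  9.10706308e+01] 16.976784675344774 [ 0.35761659  0.34708957 -1.81786627]
[278, 0, 28, 1, 28] [291.5   0. ] [440.7 332.6  34. ] [[432.5, 330.1, 46.0], [447.5, 330.4, 46.0]]
[277, 331, 11, 32, 165] [283.3 343.7] [446.4  90.3  34. ] [[440.4, 101.3, 46.0], [448.7, 101.5, 46.0]]
[228, 332, 12, 33, 318] [233.6 348.9] [406.9  84.2  34. ] [[403.6, 95.6, 46.0], [412.6, 95.8, 46.0]]
```

View pics/w4.png

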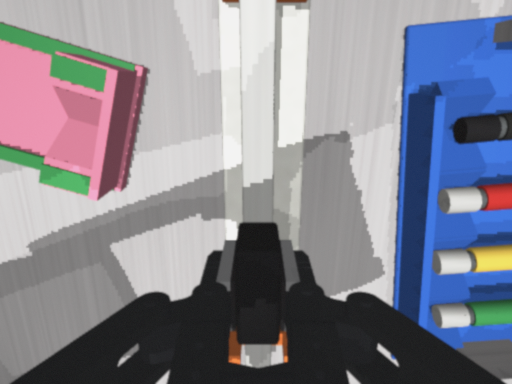

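```bash
python3 - <<'E'
from bench import r
from fit import *
p=r.snapshot("wrist");s=r.sense();print(s["tool_pos"])
print([ray(p,c,46).round(1).tolist() for c in((228,333),(288,333),(223,1),(309,1))])
g=cv2.cvtColor(p["pixels"],cv2.COLOR_BGR2GRAY).astype(float);g=cv2.blur(g,(1,5))
for row in (20,50,80,200,215):
    d=np.diff(g[row]);l=200+np.abs(d[200:236]).argmax()+1;q=283+np.abs(d[283:325]).argmax()+1
    b=np.abs(d[235:285]);
    a,c=ray(p,(l,row),4),ray(p,(q,row),4);print(row,l,q,a.round(1),c.round(1),((a+c)/2).round(1))
E
```

```text
[427.25525794 209.44586339 109.88253157]
[[406.0, 109.5, 46.0], [450.7, 110.4, 46.0], [405.3, 329.6, 46.0], [451.8, 330.5, 46.0]]
20 216 305 [396.4 326.5   4. ] [455.4 327.6   4. ] [425.9 327.1   4. ]
50 217 303 [396.7 308.1   4. ] [455.2 309.2   4. ] [426.  308.7   4. ]
80 218 302 [397.1 288.8   4. ] [455.7 289.9   4. ] [426.4 289.3   4. ]
200 222 297 [398.5 199.7   4. ] [457.1 200.8   4. ] [427.8 200.3   4. ]
215 222 291 [398.4 187.1   4. ] [453.  188.1   4. ] [425.7 187.6   4. ]
```

Emit:
carry_out(
  commands=[
    {"jaw":0.01,"translation":[0.0005,0,0.008],"spin":0},
    {"jaw":0.01,"translation":[0,0,0.01],"spin":0},
    {"jaw":0.01,"translation":[0,0,0.01],"spin":0},
    {"jaw":0.01,"translation":[0,0,0.01],"spin":0},
    {"jaw":0.01,"translation":[0,0,0.01],"spin":0},
    {"jaw":0.01,"translation":[0,0,0.01],"spin":0},
    {"jaw":0.01,"translation":[0,0,0.007],"spin":0},
    {"jaw":0.01,"translation":[0,0,0.002],"spin":0},
  ],
)

```text
time: 8.28
tool_pos: [426.2, 209.5, 41.3]
tcp_rot: [-179.8, 0.1, 91.0]
ft_force: [0.2, -1.2, -3.0]
finger_gap: 17.3
grip_force: 59.8
```

```bash
python3 - <<'E'
from bench import r
from fit import *
p=r.snapshot("wrist");s=r.sense();print(s["time"],s["tool_pos"],s["tcp_rot"],s["ft_force"])
p=r.snapshot("scene");cv2.imwrite("pics/s5.png",cv2.resize(p["pixels"][200:360,250:450],(800,600)))
E
```

```text
8.3333 [426.41138673 209.59073906  41.71298578] [-1.79867353e+02  4.33987443e-02  9.09977745e+01] [-0.92315297  0.00238453 -2.30527698]
```

View pics/s5.png

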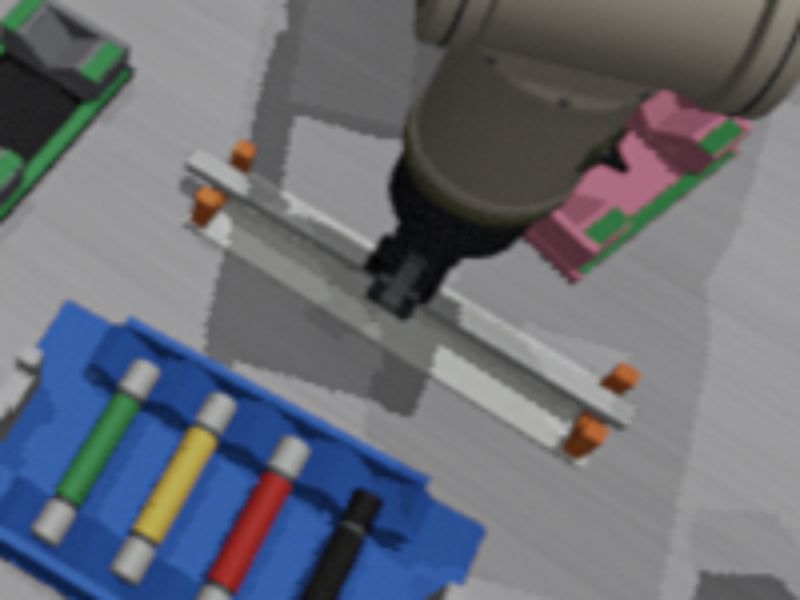

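The bar sits between the prongs of both brackets. I lower the last 5 mm and let go.

Emit:
carry_out(
  commands=[
    {"jaw":0.01,"translation":[0,0,0.003],"spin":0},
    {"jaw":0.01,"translation":[0,0,0.002],"spin":0},
    {"jaw":0.01,"translation":[0,0,0],"spin":0},
    {"jaw":0.06,"translation":[0,0,0],"spin":0},
    {"jaw":0.06,"translation":[0,0,0],"spin":0},
    {"jaw":0.06,"translation":[0,0,0],"spin":0},
    {"jaw":0.06,"translation":[0,0,0],"spin":0},
    {"jaw":0.06,"translation":[0,0,0],"spin":0},
  ],
)

```text
time: 9.05
tool_pos: [427.6, 210.1, 38.6]
tcp_rot: [180.0, -0.0, 91.0]
ft_force: [0.2, -0.8, -0.2]
finger_gap: 59.6
grip_force: 0.0
```

Emit:
carry_out(
  commands=[
    {"jaw":0.06,"translation":[0,0,0],"spin":0},
    {"jaw":0.06,"translation":[0,0,-0.01],"spin":0},
    {"jaw":0.06,"translation":[0,0,-0.025],"spin":0},
    {"jaw":0.06,"translation":[0,0,-0.03],"spin":0},
    {"jaw":0.06,"translation":[0,0,-0.035],"spin":0},
    {"jaw":0.06,"translation":[0,0,-0.035],"spin":0},
    {"jaw":0.06,"translation":[0,0,-0.03],"spin":0},
    {"jaw":0.06,"translation":[0,0,-0.01],"spin":0},
  ],
)

```text
time: 9.72
tool_pos: [429.6, 210.8, 220.0]
tcp_rot: [179.5, -0.2, 91.0]
ft_force: [0.9, 0.2, 0.9]
finger_gap: 60.0
grip_force: 0.0
```

```bash
python3 plan.py 610 170 210 186 16
```

```text
from [429.6 210.8 220. ] 91.01 d [180.4 -40.8 -10. ] dyaw 95.0 t 9.7167
[-0.0027, 0.0112, 0.0006] spin -0.1036
[-0.0039, 0.0109, 0.0006] spin -0.1036
[-0.005, 0.0104, 0.0006] spin -0.1036
[-0.006, 0.0098, 0.0006] spin -0.1036
[-0.007, 0.0092, 0.0006] spin -0.1036
[-0.0079, 0.0084, 0.0006] spin -0.1036
[-0.0088, 0.0075, 0.0006] spin -0.1036
[-0.0095, 0.0066, 0.0006] spin -0.1036
[-0.0101, 0.0056, 0.0006] spin -0.1036
[-0.0107, 0.0045, 0.0006] spin -0.1036
[-0.0111, 0.0034, 0.0006] spin -0.1036
[-0.0113, 0.0022, 0.0006] spin -0.1036
[-0.0115, 0.001, 0.0006] spin -0.1036
[-0.0116, -0.0002, 0.0006] spin -0.1036
[-0.0115, -0.0014, 0.0006] spin -0.1036
[-0.0113, -0.0026, 0.0006] spin -0.1036
```

Emit:
carry_out(
  commands=[
    {"jaw":0.06,"translation":[-0.003,0.0112,0],"spin":-0.1035},
    {"jaw":0.06,"translation":[-0.004,0.011,0],"spin":-0.1035},
    {"jaw":0.06,"translation":[-0.005,0.0105,0],"spin":-0.1035},
    {"jaw":0.06,"translation":[-0.006,0.01,0],"spin":-0.1035},
    {"jaw":0.06,"translation":[-0.007,0.009,0],"spin":-0.1035},
    {"jaw":0.06,"translation":[-0.008,0.0085,0],"spin":-0.1035},
    {"jaw":0.06,"translation":[-0.009,0.0075,0],"spin":-0.1035},
    {"jaw":0.06,"translation":[-0.0095,0.0065,0],"spin":-0.1035},
  ],
)

```text
time: 10.38
tool_pos: [518.2, 188.8, 213.5]
tcp_rot: [-180.0, -0.0, 138.7]
ft_force: [0.1, 0.3, -0.3]
finger_gap: 59.8
grip_force: 0.0
```

Emit:
carry_out(
  commands=[
    {"jaw":0.06,"translation":[-0.01,0.0055,0],"spin":-0.1035},
    {"jaw":0.06,"translation":[-0.0105,0.0045,0],"spin":-0.1035},
    {"jaw":0.06,"translation":[-0.011,0.0035,0],"spin":-0.1035},
    {"jaw":0.06,"translation":[-0.0115,0.002,0],"spin":-0.1035},
    {"jaw":0.06,"translation":[-0.0115,0.001,0],"spin":-0.1035},
    {"jaw":0.06,"translation":[-0.0115,0,0],"spin":-0.1035},
    {"jaw":0.06,"translation":[-0.0115,-0.0015,0],"spin":-0.1035},
    {"jaw":0.06,"translation":[-0.0115,-0.0025,0],"spin":-0.1035},
  ],
)

```text
time: 11.05
tool_pos: [608.4, 168.5, 213.4]
tcp_rot: [-180.0, -0.0, -173.8]
ft_force: [0.2, -0.1, 0.5]
finger_gap: 59.9
grip_force: 0.0
```

```bash
cat > rods.py <<'E'
from bench import r
from fit import *
import sys
T=r.snapshot("top");p=r.snapshot("wrist");s=r.sense();print(s["time"],np.round(s["tool_pos"],1),s["tcp_rot"][2])
cv2.imwrite(sys.argv[1],p["pixels"])
for n in sys.argv[2:]:
    for d in r.landmark_of(p,n)[:1]: print(n,"lm",round(d["score"],2),np.round(d["xy"]),ray(p,d["xy"],32).round(1))
    for d in r.regions_of(p,n)[:1]:
        c=cv2.minAreaRect(cv2.findNonZero(d["pixels"].astype(np.uint8)));b=cv2.boxPoints(c)
        e=[(b[i]+b[(i+1)%4])/2 for i in range(4)];i=0 if np.hypot(*(e[0]-e[2]))>np.hypot(*(e[1]-e[3])) else 1
        A,B=ray(p,e[i],36),ray(p,e[i+2],36);v=A-B
        print(n,"rg",round(d["score"],2),np.round(d["xy"]),"ctr",((A+B)/2).round(1),"len",np.hypot(v[0],v[1]).round(1),"ang",np.degrees(np.arctan2(v[1],v[0])).round(1)%180)
E
python3 rods.py pics/w6.png red_gauge yellow_gauge green_gauge black_tool
```

```text
11.15 [608.9 168.1 213.2] -174.02528196483053
red_gauge lm 0.65 [310. 174.] [614. 221.  32.]
red_gauge rg 0.87 [311. 167.] ctr [611.7 218.3  36. ] len 121.3 ang 6.199999999999989
yellow_gauge lm 0.81 [262. 167.] [612.1 171.8  32. ]
yellow_gauge rg 0.73 [257. 166.] ctr [614.2 170.9  36. ] len 122.2 ang 6.699999999999989
green_gauge lm 0.7 [213. 171.] [621.6 124.6  32. ]
green_gauge rg 0.86 [211. 169.] ctr [624.3 124.6  36. ] len 122.3 ang 6.300000000000011
black_tool lm 0.76 [355. 175.] [609.6 265.6  32. ]
black_tool rg 0.71 [357. 176.] ctr [613.2 266.1  36. ] len 123.1 ang 6.099999999999994
```

View pics/w6.png

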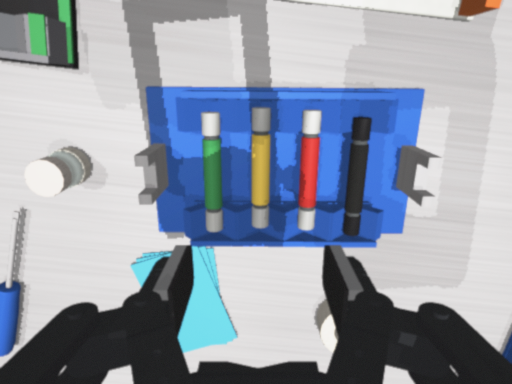

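```bash
python3 plan.py 614 171 70 186.2 7
```

```text
from [607.7 168.9 213.5] -174.15 d [   6.3    2.1 -143.5] dyaw 0.4 t 11.55
[-0.0009, 0.0002, 0.0205] spin -0.0009
[-0.0009, 0.0002, 0.0205] spin -0.0009
[-0.0009, 0.0002, 0.0205] spin -0.0009
[-0.0009, 0.0002, 0.0205] spin -0.0009
[-0.0009, 0.0002, 0.0205] spin -0.0009
[-0.0009, 0.0002, 0.0205] spin -0.0009
[-0.0009, 0.0002, 0.0205] spin -0.0009
```

Emit:
carry_out(
  commands=[
    {"jaw":0.034,"translation":[-0.001,0.0002,0.0205],"spin":-0.001},
    {"jaw":0.034,"translation":[-0.001,0.0002,0.0205],"spin":-0.001},
    {"jaw":0.034,"translation":[-0.001,0.0002,0.0205],"spin":-0.001},
    {"jaw":0.034,"translation":[-0.001,0.0002,0.0205],"spin":-0.001},
    {"jaw":0.034,"translation":[-0.001,0.0002,0.0205],"spin":-0.001},
    {"jaw":0.034,"translation":[-0.001,0.0002,0.0205],"spin":-0.001},
    {"jaw":0.034,"translation":[-0.001,0.0002,0.0205],"spin":-0.001},
    {"jaw":0.034,"translation":[0,0,0],"spin":0},
  ],
)

```text
time: 12.22
tool_pos: [611.5, 170.3, 64.7]
tcp_rot: [-180.0, -0.4, -173.7]
ft_force: [-1.0, -0.2, -0.4]
finger_gap: 33.6
grip_force: 0.0
```

```bash
python3 rods.py pics/w7.png yellow_gauge; python3 plan.py 614 171 15 186.2 4
```

```text
12.3167 [614.  170.8  69.3] -173.72919169463287
yellow_gauge lm 0.69 [257. 227.] [613.2 169.9  32. ]
yellow_gauge rg 0.58 [257. 216.] ctr [615.  170.6  36. ] len 124.1 ang 6.300000000000011
from [615.9 171.1  71.7] -173.72 d [ -1.9  -0.1 -56.7] dyaw -0.1 t 12.4167
[0.0005, 0.0, 0.0142] spin 0.0003
[0.0005, 0.0, 0.0142] spin 0.0003
[0.0005, 0.0, 0.0142] spin 0.0003
[0.0005, 0.0, 0.0142] spin 0.0003
```

View pics/w7.png

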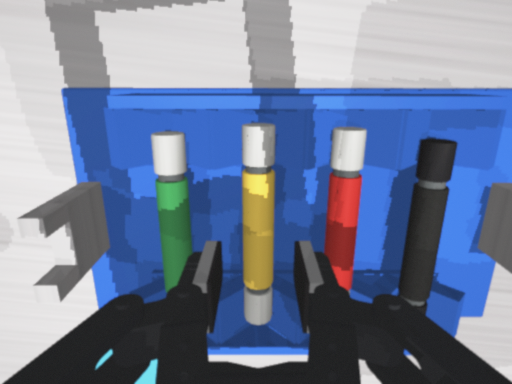

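The yellow rod is centred between the fingers at column 258. I descend and grip.

Emit:
carry_out(
  commands=[
    {"jaw":0.034,"translation":[0,0,0.012],"spin":0},
    {"jaw":0.034,"translation":[0,0,0.013],"spin":0},
    {"jaw":0.034,"translation":[0,0,0.012],"spin":0},
    {"jaw":0.034,"translation":[0,0,0.01],"spin":0},
    {"jaw":0.034,"translation":[0,0,0.006],"spin":0},
    {"jaw":0.034,"translation":[0,0,0.002],"spin":0},
    {"jaw":0.01,"translation":[0,0,0],"spin":0},
    {"jaw":0.01,"translation":[0,0,0],"spin":0},
  ],
  squeeze=60,
)

```text
time: 13.08
tool_pos: [614.9, 170.9, 14.8]
tcp_rot: [180.0, -0.0, -173.7]
ft_force: [-0.1, 0.1, -1.4]
finger_gap: 16.2
grip_force: 58.5
```

Emit:
carry_out(
  commands=[
    {"jaw":0.01,"translation":[0,0,0],"spin":0},
    {"jaw":0.01,"translation":[0,0,0],"spin":0},
    {"jaw":0.01,"translation":[0,0,-0.01],"spin":0},
    {"jaw":0.01,"translation":[0,0,-0.02],"spin":0},
    {"jaw":0.01,"translation":[0,0,-0.025],"spin":0},
    {"jaw":0.01,"translation":[0,0,-0.03],"spin":0},
    {"jaw":0.01,"translation":[0,0,-0.03],"spin":0},
    {"jaw":0.01,"translation":[0,0,-0.02],"spin":0},
  ],
)

```text
time: 13.75
tool_pos: [616.2, 171.1, 154.6]
tcp_rot: [180.0, 0.3, -173.7]
ft_force: [1.2, 1.0, -1.5]
finger_gap: 16.0
grip_force: 58.5
```

```bash
python3 m1.py 2>/dev/null | head -3; python3 plan.py 655 -175 150 171.2 10
```

```text
red_case T [[431.518, -278.922, -0.174, 0.049], [433.957, -279.426, -0.166, 0.046]]
red_case TS [[430.23, -278.924, -0.173, 0.139], [430.008, -279.024, -0.172, 0.171]]
yellow_case T [[653.771, -174.051, -0.134, 0.074], [658.907, -174.754, -0.143, 0.054]]
from [614.7 170.8 149.3] -173.71 d [  40.3 -345.8    0.7] dyaw -15.1 t 14.45
[-0.0002, -0.0348, -0.0001] spin 0.0263
[-0.0011, -0.0348, -0.0001] spin 0.0263
[-0.0021, -0.0348, -0.0001] spin 0.0263
[-0.003, -0.0347, -0.0001] spin 0.0263
[-0.0039, -0.0346, -0.0001] spin 0.0263
[-0.0048, -0.0345, -0.0001] spin 0.0263
[-0.0057, -0.0343, -0.0001] spin 0.0263
[-0.0066, -0.0342, -0.0001] spin 0.0263
[-0.0075, -0.034, -0.0001] spin 0.0263
[-0.0084, -0.0338, -0.0001] spin 0.0263
```

Emit:
carry_out(
  commands=[
    {"jaw":0.01,"translation":[0,-0.0345,0],"spin":0.0262},
    {"jaw":0.01,"translation":[-0.001,-0.035,0],"spin":0.0262},
    {"jaw":0.01,"translation":[-0.002,-0.035,0],"spin":0.0262},
    {"jaw":0.01,"translation":[-0.003,-0.0345,0],"spin":0.0262},
    {"jaw":0.01,"translation":[-0.004,-0.0345,0],"spin":0.0262},
    {"jaw":0.01,"translation":[-0.005,-0.0345,0],"spin":0.0262},
    {"jaw":0.01,"translation":[-0.0055,-0.0345,0],"spin":0.0262},
    {"jaw":0.01,"translation":[-0.0065,-0.034,0],"spin":0.0262},
  ],
)

```text
time: 15.12
tool_pos: [646.9, -107.5, 149.9]
tcp_rot: [180.0, 0.0, 174.2]
ft_force: [-0.2, -0.8, -1.4]
finger_gap: 15.7
grip_force: 58.7
```

Emit:
carry_out(
  commands=[
    {"jaw":0.01,"translation":[-0.0075,-0.034,0],"spin":0.0262},
    {"jaw":0.01,"translation":[-0.0085,-0.034,0],"spin":0.0262},
    {"jaw":0.01,"translation":[0,0,0.01],"spin":0},
    {"jaw":0.01,"translation":[0,0,0.01],"spin":0},
    {"jaw":0.01,"translation":[0,0,0.01],"spin":0},
    {"jaw":0.01,"translation":[0,0,0],"spin":0},
    {"jaw":0.01,"translation":[0,0,0],"spin":0},
    {"jaw":0.01,"translation":[0,0,0],"spin":0},
  ],
)

```text
time: 15.78
tool_pos: [655.2, -173.7, 119.8]
tcp_rot: [180.0, -0.0, 171.4]
ft_force: [0.4, -0.8, -0.9]
finger_gap: 16.1
grip_force: 58.9
```

```bash
cat > case.py <<'E'
# fit a case's pose in the wrist picture from its colour; colour, guess pose
from bench import r
from fit import *
import sys
col,out=sys.argv[1],sys.argv[2];g=[float(v) for v in sys.argv[3:6]]
p=r.snapshot("wrist");s=r.sense();print(s["time"],np.round(s["tool_pos"],1),s["tcp_rot"][2],s["finger_gap"],np.round(s["ft_force"],1))
im=p["pixels"].copy()
m=None
for d in r.regions_of(p,col+"_case")[:2]:
    b=cv2.minAreaRect(cv2.findNonZero(d["pixels"].astype(np.uint8)));print("rg",round(d["score"],2),np.round(d["xy"]),ray(p,d["xy"],20).round(1))
for d in r.landmark_of(p,col+"_case")[:2]: print("lm",round(d["score"],2),np.round(d["xy"]),ray(p,d["xy"],0).round(1))
h=cv2.cvtColor(im,cv2.COLOR_BGR2HSV)
lo,hi={"yellow":((22,120,50),(35,255,255)),"green":((50,120,40),(75,255,255)),"red":((0,150,50),(4,255,255))}[col]
m=cv2.inRange(h,lo,hi)
if col=="red": m|=cv2.inRange(h,(176,150,50),(180,255,255))
q=np.float32([[x,y,12] for x,y in((-80,-46),(80,-46),(80,46),(-80,46))])
for z,c in((12,(255,0,255)),(42,(255,255,0))):
    q[:,2]=z;cv2.polylines(im,[np.round(proj(p,place(g,q))).astype(np.int32)],True,c,1)
cv2.imwrite(out,im)
k,_,st,ce=cv2.connectedComponentsWithStats(m)
for i in range(1,k):
    if st[i,4]>60: print(st[i].tolist(),ce[i].round(0))
E
python3 case.py yellow pics/w8.png 655 -174.5 -0.148
```

```text
15.8333 [ 655.6 -174.   120.4] 171.36371782045856 15.887314436771906 [-0.8  0.2 -1.2]
rg 0.94 [263. 134.] [ 613.4 -163.4   20. ]
[196, 95, 22, 148, 2241] [207. 158.]
[301, 95, 23, 149, 2213] [311. 158.]
[235, 197, 47, 160, 6160] [258. 275.]
[204, 250, 10, 19, 103] [207. 256.]
[303, 250, 11, 23, 123] [310. 258.]
```

View pics/w8.png

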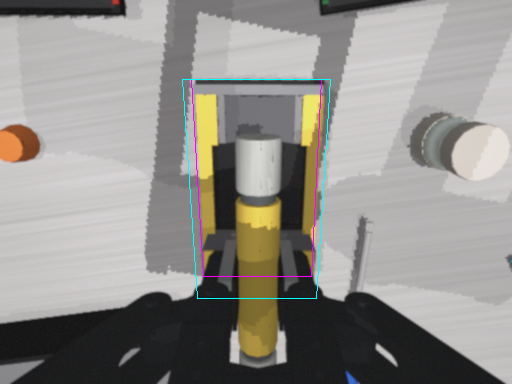

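The case outline agrees with the fitted pose, and the rod is centred over the groove. I set it down.

Emit:
carry_out(
  commands=[
    {"jaw":0.01,"translation":[0,0.0007,0.015],"spin":0},
    {"jaw":0.01,"translation":[0,0,0.018],"spin":0},
    {"jaw":0.01,"translation":[0,0,0.02],"spin":0},
    {"jaw":0.01,"translation":[0,0,0.018],"spin":0},
    {"jaw":0.01,"translation":[0,0,0.015],"spin":0},
    {"jaw":0.01,"translation":[0,0,0.01],"spin":0},
    {"jaw":0.01,"translation":[0,0,0.005],"spin":0},
    {"jaw":0.01,"translation":[0,0,0.002],"spin":0},
  ],
)

```text
time: 16.6
tool_pos: [654.7, -174.0, 15.6]
tcp_rot: [180.0, -0.1, 171.3]
ft_force: [-0.1, 1.6, -1.8]
finger_gap: 16.4
grip_force: 58.9
```

Emit:
carry_out(
  commands=[
    {"jaw":0.01,"translation":[0,0,0.001],"spin":0},
    {"jaw":0.01,"translation":[0,0,0.001],"spin":0},
    {"jaw":0.01,"translation":[0,0,0],"spin":0},
    {"jaw":0.034,"translation":[0,0,0],"spin":0},
    {"jaw":0.034,"translation":[0,0,0],"spin":0},
    {"jaw":0.034,"translation":[0,0,0],"spin":0},
    {"jaw":0.034,"translation":[0,0,0],"spin":0},
    {"jaw":0.034,"translation":[0,0,0],"spin":0},
  ],
)

```text
time: 17.27
tool_pos: [655.4, -174.5, 15.1]
tcp_rot: [-180.0, 0.0, 171.3]
ft_force: [-0.3, 0.8, -0.2]
finger_gap: 33.9
grip_force: 0.0
```

Emit:
carry_out(
  commands=[
    {"jaw":0.034,"translation":[0,0,-0.005],"spin":0},
    {"jaw":0.034,"translation":[0,0,-0.015],"spin":0},
    {"jaw":0.034,"translation":[0,0,-0.025],"spin":0},
    {"jaw":0.034,"translation":[0,0,-0.025],"spin":0},
    {"jaw":0.034,"translation":[0,0,-0.025],"spin":0},
    {"jaw":0.034,"translation":[0,0,-0.025],"spin":0},
    {"jaw":0.034,"translation":[0,0,-0.015],"spin":0},
    {"jaw":0.034,"translation":[0,0,0],"spin":0},
  ],
)

```text
time: 17.93
tool_pos: [658.2, -175.4, 157.2]
tcp_rot: [-179.9, 0.5, 171.3]
ft_force: [1.0, 0.3, 1.5]
finger_gap: 33.9
grip_force: 0.0
```

```bash
python3 rods.py pics/w9.png yellow_gauge; python3 plan.py 612 219 120 186.2 12
```

```text
18.0333 [ 656.1 -174.6  151.7] 171.27367409725227
yellow_gauge lm 0.92 [257. 179.] [ 655.5 -175.2   32. ]
yellow_gauge rg 0.86 [258. 172.] ctr [ 657.1 -172.7   36. ] len 122.1 ang 171.4
from [ 654.5 -174.1  148.7] 171.27 d [-42.5 393.1 -28.7] dyaw 14.9 t 18.1333
[0.0085, 0.0318, 0.0024] spin -0.0217
[0.0078, 0.032, 0.0024] spin -0.0217
[0.0071, 0.0322, 0.0024] spin -0.0217
[0.0064, 0.0323, 0.0024] spin -0.0217
[0.0057, 0.0325, 0.0024] spin -0.0217
[0.005, 0.0326, 0.0024] spin -0.0217
[0.0043, 0.0327, 0.0024] spin -0.0217
[0.0036, 0.0328, 0.0024] spin -0.0217
[0.0028, 0.0328, 0.0024] spin -0.0217
[0.0021, 0.0329, 0.0024] spin -0.0217
[0.0014, 0.0329, 0.0024] spin -0.0217
[0.0007, 0.0329, 0.0024] spin -0.0217
```

View pics/w9.png

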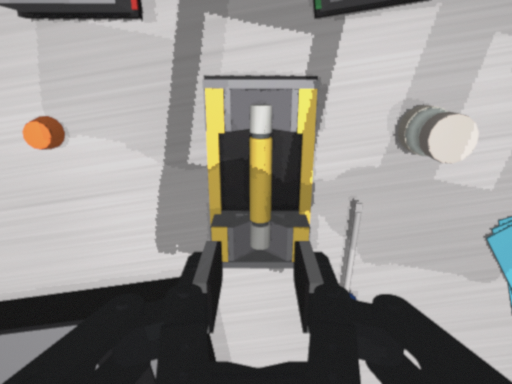

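The yellow gauge lies in both grooves, near the middle of its case. Red is next.

Emit:
carry_out(
  commands=[
    {"jaw":0.034,"translation":[0.0085,0.032,0],"spin":-0.0217},
    {"jaw":0.034,"translation":[0.008,0.032,0],"spin":-0.0217},
    {"jaw":0.034,"translation":[0.007,0.032,0],"spin":-0.0217},
    {"jaw":0.034,"translation":[0.0065,0.0325,0],"spin":-0.0217},
    {"jaw":0.034,"translation":[0.0055,0.0325,0],"spin":-0.0217},
    {"jaw":0.034,"translation":[0.005,0.0325,0],"spin":-0.0217},
    {"jaw":0.034,"translation":[0.0045,0.0325,0],"spin":-0.0217},
    {"jaw":0.034,"translation":[0.0035,0.033,0],"spin":-0.0217},
  ],
)

```text
time: 18.8
tool_pos: [625.0, 89.3, 147.8]
tcp_rot: [-180.0, -0.2, -178.7]
ft_force: [0.9, 0.8, -0.4]
finger_gap: 34.2
grip_force: 0.0
```

Emit:
carry_out(
  commands=[
    {"jaw":0.034,"translation":[0.003,0.033,0],"spin":-0.0217},
    {"jaw":0.034,"translation":[0.002,0.033,0.01],"spin":-0.0217},
    {"jaw":0.034,"translation":[0.0015,0.033,0.02],"spin":-0.0217},
    {"jaw":0.034,"translation":[0.0005,0.033,0.02],"spin":-0.0217},
    {"jaw":0.034,"translation":[0,0,0.02],"spin":0},
    {"jaw":0.034,"translation":[0,0,0.01],"spin":0},
    {"jaw":0.034,"translation":[0,0,0],"spin":0},
    {"jaw":0.034,"translation":[0,0,0],"spin":0},
  ],
)

```text
time: 19.47
tool_pos: [611.6, 218.2, 68.4]
tcp_rot: [-180.0, -0.2, -173.9]
ft_force: [1.1, -0.1, 0.3]
finger_gap: 34.2
grip_force: 0.0
```

```bash
python3 rods.py pics/w10.png red_gauge black_tool; python3 plan.py 612 219 15 186.2 6
```

```text
19.5667 [613.6 218.4  71. ] -173.89965429959332
red_gauge lm 0.91 [259. 223.] [612.3 218.8  32. ]
red_gauge rg 0.93 [262. 211.] ctr [612.2 218.6  36. ] len 124.0 ang 6.199999999999989
black_tool lm 0.67 [344. 230.] [611.1 269.   32. ]
black_tool rg 0.83 [343. 200.] ctr [600.2 264.3  36. ] len 98.2 ang 5.900000000000006
from [613.6 218.9  71.3] -173.87 d [ -1.6   0.1 -56.3] dyaw 0.1 t 19.7667
[0.0003, 0.0, 0.0094] spin -0.0002
[0.0003, 0.0, 0.0094] spin -0.0002
[0.0003, 0.0, 0.0094] spin -0.0002
[0.0003, 0.0, 0.0094] spin -0.0002
[0.0003, 0.0, 0.0094] spin -0.0002
[0.0003, 0.0, 0.0094] spin -0.0002
```

Aligned to within 1 mm, so I grip red.

Emit:
carry_out(
  commands=[
    {"jaw":0.034,"translation":[0,0,0.012],"spin":0},
    {"jaw":0.034,"translation":[0,0,0.013],"spin":0},
    {"jaw":0.034,"translation":[0,0,0.012],"spin":0},
    {"jaw":0.034,"translation":[0,0,0.01],"spin":0},
    {"jaw":0.034,"translation":[0,0,0.006],"spin":0},
    {"jaw":0.034,"translation":[0,0,0.002],"spin":0},
    {"jaw":0.01,"translation":[0,0,0],"spin":0},
    {"jaw":0.01,"translation":[0,0,0],"spin":0},
  ],
)

```text
time: 20.43
tool_pos: [612.6, 219.1, 14.8]
tcp_rot: [-180.0, -0.0, -173.8]
ft_force: [0.6, 0.1, -1.3]
finger_gap: 16.3
grip_force: 58.5
```

Emit:
carry_out(
  commands=[
    {"jaw":0.01,"translation":[0,0,0],"spin":0},
    {"jaw":0.01,"translation":[0,0,0],"spin":0},
    {"jaw":0.01,"translation":[0,0,-0.01],"spin":0},
    {"jaw":0.01,"translation":[0,0,-0.02],"spin":0},
    {"jaw":0.01,"translation":[0,0,-0.025],"spin":0},
    {"jaw":0.01,"translation":[0,0,-0.03],"spin":0},
    {"jaw":0.01,"translation":[0,0,-0.03],"spin":0},
    {"jaw":0.01,"translation":[0,0,-0.02],"spin":0},
  ],
)

```text
time: 21.1
tool_pos: [613.8, 219.9, 154.8]
tcp_rot: [180.0, 0.3, -173.8]
ft_force: [-0.5, -0.3, -0.4]
finger_gap: 15.7
grip_force: 58.5
```

```bash
python3 plan.py 431.5 -279.5 150 170.2 16
```

```text
from [613.8 219.9 154.8] -173.8 d [-182.3 -499.4   -4.8] dyaw -16.0 t 21.1
[0.0147, -0.0298, 0.0003] spin 0.0175
[0.0142, -0.03, 0.0003] spin 0.0175
[0.0137, -0.0303, 0.0003] spin 0.0175
[0.0131, -0.0305, 0.0003] spin 0.0175
[0.0126, -0.0307, 0.0003] spin 0.0175
[0.012, -0.031, 0.0003] spin 0.0175
[0.0115, -0.0312, 0.0003] spin 0.0175
[0.011, -0.0314, 0.0003] spin 0.0175
[0.0104, -0.0316, 0.0003] spin 0.0175
[0.0099, -0.0317, 0.0003] spin 0.0175
[0.0093, -0.0319, 0.0003] spin 0.0175
[0.0087, -0.0321, 0.0003] spin 0.0175
[0.0082, -0.0322, 0.0003] spin 0.0175
[0.0076, -0.0323, 0.0003] spin 0.0175
[0.0071, -0.0325, 0.0003] spin 0.0175
[0.0065, -0.0326, 0.0003] spin 0.0175
```

Emit:
carry_out(
  commands=[
    {"jaw":0.01,"translation":[0.0145,-0.0295,0],"spin":0.0175},
    {"jaw":0.01,"translation":[0.014,-0.03,0],"spin":0.0175},
    {"jaw":0.01,"translation":[0.0135,-0.0305,0],"spin":0.0175},
    {"jaw":0.01,"translation":[0.013,-0.0305,0],"spin":0.0175},
    {"jaw":0.01,"translation":[0.0125,-0.0305,0],"spin":0.0175},
    {"jaw":0.01,"translation":[0.012,-0.031,0],"spin":0.0175},
    {"jaw":0.01,"translation":[0.0115,-0.031,0],"spin":0.0175},
    {"jaw":0.01,"translation":[0.011,-0.0315,0],"spin":0.0175},
  ],
)

```text
time: 21.77
tool_pos: [521.6, -31.0, 151.1]
tcp_rot: [-180.0, 0.1, 178.1]
ft_force: [-0.0, -0.6, -1.1]
finger_gap: 15.8
grip_force: 58.7
```

Emit:
carry_out(
  commands=[
    {"jaw":0.01,"translation":[0.0105,-0.0315,0],"spin":0.0175},
    {"jaw":0.01,"translation":[0.01,-0.0315,0],"spin":0.0175},
    {"jaw":0.01,"translation":[0.0095,-0.032,0],"spin":0.0175},
    {"jaw":0.01,"translation":[0.0085,-0.032,0],"spin":0.0175},
    {"jaw":0.01,"translation":[0.008,-0.032,0],"spin":0.0175},
    {"jaw":0.01,"translation":[0.0075,-0.0325,0],"spin":0.0175},
    {"jaw":0.01,"translation":[0.007,-0.0325,0.01],"spin":0.0175},
    {"jaw":0.01,"translation":[0.0065,-0.0325,0.015],"spin":0.0175},
  ],
)

```text
time: 22.43
tool_pos: [431.6, -281.8, 127.8]
tcp_rot: [-179.8, 0.3, 170.1]
ft_force: [0.7, -1.0, -2.5]
finger_gap: 16.0
grip_force: 58.7
```

```bash
python3 case.py red pics/w11.png 431.5 -279.5 -0.172;python3 plan.py 431.5 -279.5 100 170.2 4
```

```text
22.4833 [ 427.7 -285.4  123.6] 169.90522006242486 16.019376304384075 [-5.4 -2.  -3.7]
rg 0.95 [283. 144.] [ 401.5 -257.5   20. ]
[301, 97, 21, 139, 1938] [311. 156.]
[199, 98, 22, 141, 1929] [210. 158.]
[235, 196, 46, 159, 5993] [258. 273.]
[299, 247, 16, 32, 222] [310. 257.]
from [ 429.4 -280.7  124.6] 169.93 d [  2.1   1.2 -24.6] dyaw 0.3 t 22.5833
[-0.0005, 0.0004, 0.0061] spin -0.0012
[-0.0005, 0.0004, 0.0061] spin -0.0012
[-0.0005, 0.0004, 0.0061] spin -0.0012
[-0.0005, 0.0004, 0.0061] spin -0.0012
```

View pics/w11.png

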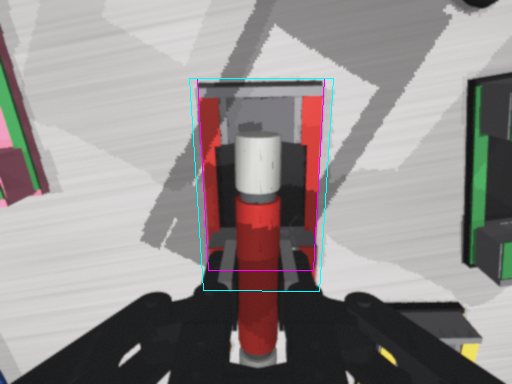

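Emit:
carry_out(
  commands=[
    {"jaw":0.01,"translation":[-0.001,0.001,0.008],"spin":-0.003},
    {"jaw":0.01,"translation":[-0.001,0,0.01],"spin":-0.002},
    {"jaw":0.01,"translation":[0,0,0.01],"spin":0},
    {"jaw":0.01,"translation":[0,0,0.01],"spin":0},
    {"jaw":0.01,"translation":[0,0,0.01],"spin":0},
    {"jaw":0.01,"translation":[0,0,0.005],"spin":0},
    {"jaw":0.01,"translation":[0,0,0],"spin":0},
    {"jaw":0.01,"translation":[0,0,0],"spin":0},
  ],
)

```text
time: 23.25
tool_pos: [432.8, -278.1, 71.3]
tcp_rot: [180.0, -0.1, 170.5]
ft_force: [-0.5, -0.4, -1.8]
finger_gap: 15.5
grip_force: 58.8
```

Emit:
carry_out(
  commands=[
    {"jaw":0.01,"translation":[0.001,-0.0015,0.01],"spin":0},
    {"jaw":0.01,"translation":[0,0,0.012],"spin":0},
    {"jaw":0.01,"translation":[0,0,0.012],"spin":0},
    {"jaw":0.01,"translation":[0,0,0.01],"spin":0},
    {"jaw":0.01,"translation":[0,0,0.006],"spin":0},
    {"jaw":0.01,"translation":[0,0,0.004],"spin":0},
    {"jaw":0.01,"translation":[0,0,0.001],"spin":0},
    {"jaw":0.01,"translation":[0,0,0.0005],"spin":0},
  ],
)

```text
time: 23.92
tool_pos: [431.7, -279.8, 16.1]
tcp_rot: [180.0, -0.0, 170.4]
ft_force: [-0.1, 0.5, -1.0]
finger_gap: 15.9
grip_force: 58.8
```

Emit:
carry_out(
  commands=[
    {"jaw":0.01,"translation":[0,0,0.0005],"spin":0},
    {"jaw":0.01,"translation":[0,0,0],"spin":0},
    {"jaw":0.01,"translation":[0,0,0],"spin":0},
    {"jaw":0.034,"translation":[0,0,0],"spin":0},
    {"jaw":0.034,"translation":[0,0,0],"spin":0},
    {"jaw":0.034,"translation":[0,0,0],"spin":0},
    {"jaw":0.034,"translation":[0,0,0],"spin":0},
    {"jaw":0.034,"translation":[0,0,0],"spin":0},
  ],
)

```text
time: 24.58
tool_pos: [431.9, -279.9, 16.0]
tcp_rot: [-180.0, 0.0, 170.4]
ft_force: [-0.8, 0.1, -0.9]
finger_gap: 33.6
grip_force: 0.0
```

Emit:
carry_out(
  commands=[
    {"jaw":0.034,"translation":[0,0,-0.005],"spin":0},
    {"jaw":0.034,"translation":[0,0,-0.015],"spin":0},
    {"jaw":0.034,"translation":[0,0,-0.025],"spin":0},
    {"jaw":0.034,"translation":[0,0,-0.025],"spin":0},
    {"jaw":0.034,"translation":[0,0,-0.025],"spin":0},
    {"jaw":0.034,"translation":[0,0,-0.025],"spin":0},
    {"jaw":0.034,"translation":[0,0,-0.015],"spin":0},
    {"jaw":0.034,"translation":[0,0,0],"spin":0},
  ],
)

```text
time: 25.25
tool_pos: [433.9, -281.5, 155.8]
tcp_rot: [-179.8, 0.4, 170.4]
ft_force: [0.1, -0.4, -0.4]
finger_gap: 34.0
grip_force: 0.0
```

```bash
python3 rods.py pics/w12.png red_gauge; python3 plan.py 624 124.5 150 186.2 16
```

```text
25.35 [ 432.1 -280.1  151.4] 170.43781476533962
red_gauge lm 0.92 [262. 184.] [ 436.2 -277.6   32. ]
red_gauge rg 0.89 [262. 173.] ctr [ 432.1 -279.3   36. ] len 121.6 ang 171.2
from [ 431.1 -279.3  149.4] 170.43 d [192.9 403.8   0.6] dyaw 15.8 t 25.45
[-0.0077, 0.0269, -0.0] spin -0.0172
[-0.0082, 0.0268, -0.0] spin -0.0172
[-0.0086, 0.0266, -0.0] spin -0.0172
[-0.0091, 0.0265, -0.0] spin -0.0172
[-0.0095, 0.0263, -0.0] spin -0.0172
[-0.01, 0.0261, -0.0] spin -0.0172
[-0.0104, 0.026, -0.0] spin -0.0172
[-0.0109, 0.0258, -0.0] spin -0.0172
[-0.0113, 0.0256, -0.0] spin -0.0172
[-0.0118, 0.0254, -0.0] spin -0.0172
[-0.0122, 0.0252, -0.0] spin -0.0172
[-0.0126, 0.025, -0.0] spin -0.0172
[-0.013, 0.0247, -0.0] spin -0.0172
[-0.0135, 0.0245, -0.0] spin -0.0172
[-0.0139, 0.0243, -0.0] spin -0.0172
[-0.0143, 0.024, -0.0] spin -0.0172
```

Red lies at (432, −279), angle 171°, as planned. Green is next.

Emit:
carry_out(
  commands=[
    {"jaw":0.034,"translation":[-0.0075,0.027,0],"spin":-0.0172},
    {"jaw":0.034,"translation":[-0.008,0.027,0],"spin":-0.0172},
    {"jaw":0.034,"translation":[-0.0085,0.0265,0],"spin":-0.0172},
    {"jaw":0.034,"translation":[-0.009,0.0265,0],"spin":-0.0172},
    {"jaw":0.034,"translation":[-0.0095,0.0265,0],"spin":-0.0172},
    {"jaw":0.034,"translation":[-0.01,0.026,0],"spin":-0.0172},
    {"jaw":0.034,"translation":[-0.0105,0.026,0],"spin":-0.0172},
    {"jaw":0.034,"translation":[-0.011,0.026,0],"spin":-0.0172},
  ],
)

```text
time: 26.12
tool_pos: [527.2, -75.6, 148.9]
tcp_rot: [180.0, -0.2, 178.4]
ft_force: [0.6, -0.3, 0.0]
finger_gap: 33.8
grip_force: 0.0
```

Emit:
carry_out(
  commands=[
    {"jaw":0.034,"translation":[-0.0115,0.0255,0],"spin":-0.0172},
    {"jaw":0.034,"translation":[-0.012,0.0255,0],"spin":-0.0172},
    {"jaw":0.034,"translation":[-0.012,0.025,0],"spin":-0.0172},
    {"jaw":0.034,"translation":[-0.0125,0.025,0],"spin":-0.0172},
    {"jaw":0.034,"translation":[-0.013,0.0245,0],"spin":-0.0172},
    {"jaw":0.034,"translation":[-0.0135,0.0245,0],"spin":-0.0172},
    {"jaw":0.034,"translation":[-0.014,0.0245,0],"spin":-0.0172},
    {"jaw":0.034,"translation":[-0.0145,0.024,0],"spin":-0.0172},
  ],
)

```text
time: 26.78
tool_pos: [624.0, 125.8, 148.4]
tcp_rot: [-180.0, -0.2, -173.7]
ft_force: [-0.3, -0.4, -0.7]
finger_gap: 34.0
grip_force: 0.0
```

Emit:
carry_out(
  commands=[
    {"jaw":0.034,"translation":[0,0,0.01],"spin":0},
    {"jaw":0.034,"translation":[0,0,0.02],"spin":0},
    {"jaw":0.034,"translation":[0,0,0.02],"spin":0},
    {"jaw":0.034,"translation":[0,0,0.02],"spin":0},
    {"jaw":0.034,"translation":[0,0,0.01],"spin":0},
    {"jaw":0.034,"translation":[0,0,0],"spin":0},
    {"jaw":0.034,"translation":[0,0,0],"spin":0},
    {"jaw":0.034,"translation":[0,0,0],"spin":0},
  ],
)

```text
time: 27.45
tool_pos: [625.4, 124.4, 71.7]
tcp_rot: [-180.0, 0.1, -173.8]
ft_force: [-0.1, -1.2, 0.1]
finger_gap: 34.1
grip_force: 0.0
```

```bash
python3 rods.py pics/w13.png green_gauge; python3 plan.py 624 124.5 15 186.2 6
```

```text
27.55 [626.  124.6  72.6] -173.80590563495952
green_gauge lm 0.97 [255. 218.] [623.7 122.8  32. ]
green_gauge rg 0.78 [256. 206.] ctr [625.1 123.1  36. ] len 122.7 ang 6.099999999999994
from [625.8 124.6  72.4] -173.8 d [ -1.8  -0.1 -57.4] dyaw -0.0 t 27.65
[0.0003, 0.0, 0.0096] spin 0.0
[0.0003, 0.0, 0.0096] spin 0.0
[0.0003, 0.0, 0.0096] spin 0.0
[0.0003, 0.0, 0.0096] spin 0.0
[0.0003, 0.0, 0.0096] spin 0.0
[0.0003, 0.0, 0.0096] spin 0.0
```

Emit:
carry_out(
  commands=[
    {"jaw":0.034,"translation":[0.0005,-0.0012,0.012],"spin":0},
    {"jaw":0.034,"translation":[0,0,0.013],"spin":0},
    {"jaw":0.034,"translation":[0,0,0.013],"spin":0},
    {"jaw":0.034,"translation":[0,0,0.01],"spin":0},
    {"jaw":0.034,"translation":[0,0,0.006],"spin":0},
    {"jaw":0.034,"translation":[0,0,0.002],"spin":0},
    {"jaw":0.01,"translation":[0,0,0],"spin":0},
    {"jaw":0.01,"translation":[0,0,0],"spin":0},
  ],
)

```text
time: 28.32
tool_pos: [624.5, 123.6, 14.9]
tcp_rot: [180.0, -0.0, -173.8]
ft_force: [0.4, 1.2, -1.3]
finger_gap: 16.2
grip_force: 58.5
```

Emit:
carry_out(
  commands=[
    {"jaw":0.01,"translation":[0,0,0],"spin":0},
    {"jaw":0.01,"translation":[0,0,0],"spin":0},
    {"jaw":0.01,"translation":[0,0,-0.01],"spin":0},
    {"jaw":0.01,"translation":[0,0,-0.02],"spin":0},
    {"jaw":0.01,"translation":[0,0,-0.025],"spin":0},
    {"jaw":0.01,"translation":[0,0,-0.025],"spin":0},
    {"jaw":0.01,"translation":[0,0,-0.02],"spin":0},
    {"jaw":0.01,"translation":[0,0,-0.01],"spin":0},
  ],
)

```text
time: 28.98
tool_pos: [626.5, 123.5, 129.8]
tcp_rot: [-180.0, 0.3, -173.8]
ft_force: [0.5, -0.0, -0.6]
finger_gap: 16.4
grip_force: 58.5
```

```bash
python3 plan.py 460 -67 120 179.9 10; python3 m1.py 2>/dev/null | grep green
```

```text
from [626.5 123.5 129.8] -173.8 d [-166.5 -190.5   -9.8] dyaw -6.3 t 28.9833
[0.0186, -0.0171, 0.001] spin 0.011
[0.0184, -0.0173, 0.001] spin 0.011
[0.0182, -0.0175, 0.001] spin 0.011
[0.018, -0.0177, 0.001] spin 0.011
[0.0178, -0.0179, 0.001] spin 0.011
[0.0176, -0.0181, 0.001] spin 0.011
[0.0174, -0.0183, 0.001] spin 0.011
[0.0172, -0.0185, 0.001] spin 0.011
[0.017, -0.0187, 0.001] spin 0.011
[0.0168, -0.0189, 0.001] spin 0.011
green_case T [[459.725, -67.547, 0.004, 0.095], [461.906, -67.881, -0.007, 0.067]]
green_case TS [[458.45, -67.037, 0.026, 3.212], [461.182, -66.991, 0.025, 2.981]]
```

Emit:
carry_out(
  commands=[
    {"jaw":0.01,"translation":[0.0185,-0.017,0],"spin":0.011},
    {"jaw":0.01,"translation":[0.0185,-0.0175,0],"spin":0.011},
    {"jaw":0.01,"translation":[0.018,-0.0175,0],"spin":0.011},
    {"jaw":0.01,"translation":[0.018,-0.0175,0],"spin":0.011},
    {"jaw":0.01,"translation":[0.018,-0.018,0],"spin":0.011},
    {"jaw":0.01,"translation":[0.0175,-0.018,0],"spin":0.011},
    {"jaw":0.01,"translation":[0.0175,-0.0185,0],"spin":0.011},
    {"jaw":0.01,"translation":[0.017,-0.0185,0],"spin":0.011},
  ],
)

```text
time: 30.35
tool_pos: [490.9, -29.6, 125.0]
tcp_rot: [-180.0, 0.0, -178.9]
ft_force: [-0.2, -0.2, -0.8]
finger_gap: 16.2
grip_force: 58.6
```

Emit:
carry_out(
  commands=[
    {"jaw":0.01,"translation":[0.017,-0.0185,0],"spin":0.011},
    {"jaw":0.01,"translation":[0.015,-0.019,0],"spin":0.011},
    {"jaw":0.01,"translation":[0,0,0.004],"spin":0},
    {"jaw":0.01,"translation":[0,0,0],"spin":0},
    {"jaw":0.01,"translation":[0,0,0],"spin":0},
    {"jaw":0.01,"translation":[0,0,0],"spin":0},
    {"jaw":0.01,"translation":[0,0,0],"spin":0},
    {"jaw":0.01,"translation":[0,0,0],"spin":0},
  ],
)

```text
time: 31.02
tool_pos: [460.7, -66.3, 120.9]
tcp_rot: [180.0, 0.0, 180.0]
ft_force: [0.4, -0.6, -1.3]
finger_gap: 15.8
grip_force: 58.8
```

```bash
python3 case.py green pics/w14.png 460 -67 0;python3 plan.py 460 -67 60 180 6
```

```text
31.0667 [460.6 -66.4 120.8] 179.96308252887312 15.906102535917052 [ 0.7  0.1 -1.2]
rg 0.86 [261. 133.] [417.6 -63.9  20. ]
[196, 96, 21, 143, 1946] [207. 157.]
[301, 97, 21, 144, 1894] [310. 157.]
[236, 199, 45, 158, 5787] [258. 276.]
[205, 250, 8, 16, 61] [207. 255.]
[304, 251, 9, 19, 86] [309. 257.]
from [460.4 -66.5 120.8] 179.94 d [ -0.4  -0.5 -60.8] dyaw 0.1 t 31.1667
[0.0001, -0.0001, 0.0101] spin -0.0002
[0.0001, -0.0001, 0.0101] spin -0.0002
[0.0001, -0.0001, 0.0101] spin -0.0002
[0.0001, -0.0001, 0.0101] spin -0.0002
[0.0001, -0.0001, 0.0101] spin -0.0002
[0.0001, -0.0001, 0.0101] spin -0.0002
```

View pics/w14.png

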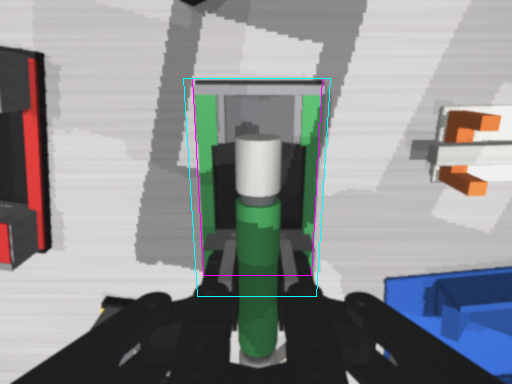

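The fit is good: the strips run over columns 196–321, the rod is central at 258, and the bar shows within the near bracket. I set green down.

Emit:
carry_out(
  commands=[
    {"jaw":0.01,"translation":[0,-0.0005,0.015],"spin":0},
    {"jaw":0.01,"translation":[0,0,0.018],"spin":0},
    {"jaw":0.01,"translation":[0,0,0.02],"spin":0},
    {"jaw":0.01,"translation":[0,0,0.018],"spin":0},
    {"jaw":0.01,"translation":[0,0,0.015],"spin":0},
    {"jaw":0.01,"translation":[0,0,0.01],"spin":0},
    {"jaw":0.01,"translation":[0,0,0.005],"spin":0},
    {"jaw":0.01,"translation":[0,0,0.003],"spin":0},
  ],
)

```text
time: 31.83
tool_pos: [460.0, -67.2, 16.2]
tcp_rot: [180.0, -0.1, 179.9]
ft_force: [-0.6, 0.6, -1.6]
finger_gap: 16.1
grip_force: 58.8
```

Emit:
carry_out(
  commands=[
    {"jaw":0.01,"translation":[0,0,0.001],"spin":0},
    {"jaw":0.01,"translation":[0,0,0.0005],"spin":0},
    {"jaw":0.01,"translation":[0,0,0],"spin":0},
    {"jaw":0.034,"translation":[0,0,0],"spin":0},
    {"jaw":0.034,"translation":[0,0,0],"spin":0},
    {"jaw":0.034,"translation":[0,0,0],"spin":0},
    {"jaw":0.034,"translation":[0,0,0],"spin":0},
    {"jaw":0.034,"translation":[0,0,0],"spin":0},
  ],
)

```text
time: 32.5
tool_pos: [460.5, -67.4, 15.6]
tcp_rot: [-180.0, 0.0, 179.9]
ft_force: [0.7, 0.1, -0.4]
finger_gap: 34.0
grip_force: 0.0
```

Emit:
carry_out(
  commands=[
    {"jaw":0.034,"translation":[0,0,-0.005],"spin":0},
    {"jaw":0.034,"translation":[0,0,-0.015],"spin":0},
    {"jaw":0.034,"translation":[0,0,-0.03],"spin":0},
    {"jaw":0.034,"translation":[0,0,-0.03],"spin":0},
    {"jaw":0.034,"translation":[0,0,-0.03],"spin":0},
    {"jaw":0.034,"translation":[0,0,-0.03],"spin":0},
    {"jaw":0.034,"translation":[0,0,-0.02],"spin":0},
    {"jaw":0.034,"translation":[0,0,0],"spin":0},
  ],
)

```text
time: 33.17
tool_pos: [463.2, -68.1, 181.4]
tcp_rot: [-179.9, 0.5, 179.9]
ft_force: [1.0, 1.1, 0.3]
finger_gap: 33.8
grip_force: 0.0
```

```bash
python3 rods.py pics/w15.png green_gauge; python3 - <<'E'
from bench import r
from fit import *
S=r.snapshot("scene")
for n,z in(("red_gauge",32),("yellow_gauge",32),("green_gauge",32),("black_tool",32),("bar",22),("bar_rest",0)):
    for d in r.landmark_of(S,n)[:1]: print(n,round(d["score"],2),np.round(d["xy"]),ray(S,d["xy"],z).round(1))
cv2.imwrite("pics/s15.png",cv2.resize(S["pixels"][120:384,130:482],(800,600)))
E
```

```text
33.2667 [461.  -67.6 176.6] 179.90441295677468
green_gauge lm 0.88 [260. 170.] [459.1 -66.   32. ]
green_gauge rg 0.85 [258. 167.] ctr [461.5 -65.6  36. ] len 121.5 ang 0.09999999999999432
red_gauge 0.58 [198. 178.] [ 430.3 -286.8   32. ]
yellow_gauge 0.9 [173. 256.] [ 649.5 -171.5   32. ]
green_gauge 0.64 [251. 227.] [464.6 -65.6  32. ]
black_tool 0.94 [332. 360.] [614.6 272.5  32. ]
bar 0.78 [348. 278.] [427.  210.5  22. ]
bar_rest 0.72 [347. 282.] [426.2 212.9   0. ]
```

View pics/s15.png

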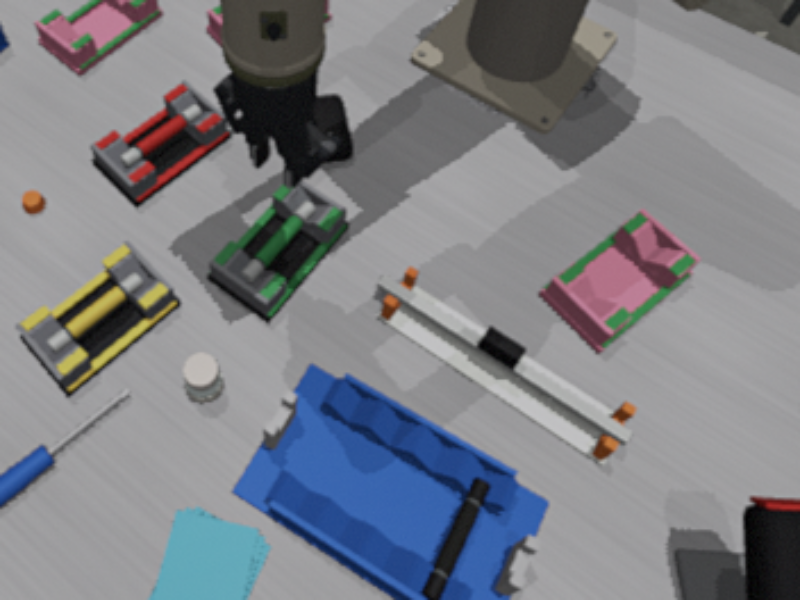

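The scene view shows all three gauges in their own cases, the bar in the rest, and the black tool in the carrier. The arm is clear of everything, so I hand in.

```bash
python3 -c "
from bench import r;print(r.hand_in())"
```

```text
the job is handed in; nothing more can be done
None
```

I handed the job in at about 33 s of the 102 s allowed: the bar lies in the rest, the red, yellow and green gauges lie in their own cases, and the black tool is still in its carrier groove. The last picture showed all of this, but the hand-in returned no verdict.

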